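Set out a tea order for pick-up and ring the bell

TASK

Get this order ready for pick-up: lift all the green tea tins (there may be three to five) off the spinning display turntable and stand them upright, lids up, wholly on the black mat; put the low blue sweets tin there too, lid up, and stand the orange carton beside them, upright on one of its small ends. When the whole order is standing on the mat and let go of, press the desk bell's plunger fully down and let it come back up. The sugar jar stays standing on the turntable, and the straws, the remote and the steel tumbler are to be left where they are.

Things in the scene. Friction and masses are not known exactly. Their poses are not given: they have to be found in the camera images.
- tin1: square green tea tin with a paper band and a brass lid, 50 x 50 mm and 90 mm tall (body to 82 mm, then a 44 mm square lid), about 0.18 kg; origin at the centre of its underside, z up through the lid, x and y square to its flat sides. Starts standing on the turntable, one side roughly towards the turntable's middle; may be absent
- tin2: square green tea tin with a paper band and a brass lid, 50 x 50 mm and 90 mm tall (body to 82 mm, then a 44 mm square lid), about 0.18 kg; origin at the centre of its underside, z up through the lid, x and y square to its flat sides. Starts standing on the turntable, one side roughly towards the turntable's middle; may be absent
- tin3: square green tea tin with a paper band and a brass lid, 50 x 50 mm and 90 mm tall (body to 82 mm, then a 44 mm square lid), about 0.18 kg; origin at the centre of its underside, z up through the lid, x and y square to its flat sides. Starts standing on the turntable, one side roughly towards the turntable's middle; may be absent
- tin4: square green tea tin with a paper band and a brass lid, 50 x 50 mm and 90 mm tall (body to 82 mm, then a 44 mm square lid), about 0.18 kg; origin at the centre of its underside, z up through the lid, x and y square to its flat sides. Starts standing on the turntable, one side roughly towards the turntable's middle; may be absent
- tin5: square green tea tin with a paper band and a brass lid, 50 x 50 mm and 90 mm tall (body to 82 mm, then a 44 mm square lid), about 0.18 kg; origin at the centre of its underside, z up through the lid, x and y square to its flat sides. Starts standing on the turntable, one side roughly towards the turntable's middle; may be absent
- teabox: closed orange carton with a pale band, 130 mm long (x) x 56 mm wide (y) x 36 mm thick (z), about 0.2 kg; origin at the centre of the large face it lies on at the start, flat on the counter. Its small ends (56 x 36 mm) face along +x and -x
- teabox_center (a point): centre of the orange carton
- sweets: low square sweets tin, blue with a yellow lid, 60 x 60 mm and 40 mm tall, about 0.2 kg; origin at the centre of its underside, z up through the lid, x and y square to its sides. Starts on the counter beyond the mat
- mat: black rubber pick-up mat fixed to the counter, 190 mm (x) x 300 mm (y), 4 mm thick; origin at the centre of its underside
- turntable: fixed foot of the display turntable: origin on the counter under the spindle. On it the round wooden platter, 270 mm across, top 34 mm above the counter
- platter (a joint): angle of the wooden platter about the vertical, rad; it spins freely with no stop, brake or drive, so it turns at a touch off its centre
- sugar: white sugar jar with a blue band and a red lid, 54 mm across, 86 mm tall; origin at the centre of its underside. Stands on the turntable among the tins
- bell: steel desk bell fixed to the counter, 84 mm across, dome top 44 mm high; origin at the centre of its underside
- plunger_top (a point): top of the bell's brass plunger (22 mm across), 64 mm above the counter when up
- plunger (a joint): how far the plunger is pressed, m: 0 up, 0.010 at its stop; it springs back by itself, starts to move at about 2 N and needs about 5 N at the stop
- straws: bystander: cardboard tumbler of straws, 74 mm across, 105 mm tall plus straws to 165 mm; origin at the centre of its underside
- remote: bystander: black remote control lying flat, 150 x 45 x 18 mm; origin at the centre of its underside
- cup: bystander: steel tumbler, 72 mm across, 100 mm tall; origin at the centre of its underside

How it is judged:
By the outcome, as a careful person would: the job done as asked, in the order asked, and still so for the second after the job is handed in, with the robot touching nothing.
Of tin1, tin2, tin3, tin4, tin5 only 3 to 5 are there at a start; the rules pass over those that are not, and their reading is None.
At some moment in a run one of sweets may be knocked a few centimetres aside while the robot is not near it.
Once in a run the grip may slacken for a moment while it holds something.
It also fails if it takes over 210 s, if anything falls off the work surface, if the arm or the gripper's body presses on something with over 40 N, if the wrist force passes 120 N, or if a joint passes its speed limit or range.

ROBOT

A 6-joint arm with a two-finger parallel gripper is mounted at the origin on the work surface. World frame = base frame: x ahead of the robot, y to its left, z up, the work surface at z = 0. Lengths are in m, angles in rad, forces in N, time in s.
With the tool pointing down it reaches from about 0.325 to 0.9 m from the base axis. Payload 3.5 kg.
Tool frame: the origin (TCP) lies at the very end of the fingers, on their centre line; the grasp point (between the pads) lies 19 mm behind it; x points along the fingers, z is the direction in which the jaws open and shut, and the axes are right-handed (so a half turn about x gives the same grasp; the last joint's range is limited). The gripper opens to 85 mm and grips with 20 to 120 N. Pads are 22 mm wide; open, the fingers measure 114 mm over their backs; the gripper's body (76 mm by 85 mm) begins 54 mm behind the grasp point. The pads swing forward as they close: fully open they stand 13 mm farther back than shut.
Start: joints at [1.076, 0.276, -0.026, 1.268, 0, 1.467], TCP at [0.239, 0.578, 0.231] pointing down, gripper open.
Joint ranges: [-3.12, 3.12], [-0.85, 1.88], [-1.08, 1.24], [-1.95, 2.15], [-1.57, 1.53], [-3.14, 3.14]. Speed limits (rad/s): [2.57, 2.57, 3.14, 3.14, 3.14, 3.14].

INTERFACE

Orientations are given as a rotation vector (axis times angle).
In Python, from plant import state, vision, env gives the robot as it stands. The module is installed in compiled form; this text tells all that it offers.
- The arm moves only by the tool servo_tool, never from a script. Its argument "deltas" is text: rows parted by semicolons, each of 4 numbers parted by spaces: the shift along the tool's x, y, z in m, then the turn about the tool's x in degrees. In form: tx ty tz spin; .... A call has 1 to 8 rows; each row is the pose to reach, as a shift and turn from the pose commanded when the call began, along the tool's axes at that moment; what a row does not reach only later rows make up. A row lasts 1/10 s, in which the tool goes at most 50 mm and 8.59 degrees, less where a joint would pass 70% of its speed; a pose out of reach is approached as far as the arm can. A call with a gripper value outside its range is refused whole. "claw" is the finger opening in m, from 0 to 0.0854, set as the call begins (left out, the last holds). The fingers move at their own pace and stop on an object; "force" is the grip in N (left out, the last holds). Time passes only in rows, so rows that repeat a pose let the fingers close. It gives the time, the measured TCP pose, the force and the opening at its end, in the units of the state.
- state(): the state, without advancing time (a new reading comes with each control period).
- vision.capture(name): name is "scene" or "top"; returns the picture (400x640x3 uint8, red, green, blue); there is no depth.
- vision.calibration(name): a dict with "camera_matrix" (3x3 intrinsics, pixels), "rvec" (rotation vector, rad) and "tvec" (3), from world to camera coordinates, as OpenCV has them. Camera axes: x right, y down, z forward; pixel columns grow to the right and rows downward; lengths in m; the calibration is good to about 2 mm. A picture is of the moment at which its call begins. calibration takes no time and is no camera call.
- env.close_job(): hands the job in, once; it reports no verdict.
Trained networks look in the newest picture that a camera, given by its name, has taken for a name from the list of things; names that differ only in an ending like _2 or _b are one class to them, and where a whole thing is asked for, a point or a joint stands for the part that bears it (a point fixed in the world has none). Each returns a list of dicts, best first, with "score" (0 to 1); they miss things now and then, are a little off and sometimes report something else, mostly with a low value. They report only what shows in the picture. A call takes as long as a camera call.
- vision.trace(camera, query): "region" (400x640 bool, what is visible of it) and "xy" ([column, row] as shares, 0 to 1, of the picture: columns of its width, rows of its height, amid what is visible of it).
- vision.landmark_of(camera, query): "xy" ([column, row] as shares, 0 to 1, of the picture: columns of its width, rows of its height: a listed point, or the origin of a listed thing).
The state is a dict: "clock": time; "qpos": joint angles; "dq": joint speeds; "joint_efforts": joint torques, N m; "tool_pos": TCP position; "eef_rot": TCP orientation; "wrist_force": force on the tool from outside, world axes, zero at the start; "moment": the same for the moment, N m; "gripper_width": opening from 0.0 (shut) to 1.0 (fully open).
Only numpy, scipy, OpenCV 4.12 (cv2) and the standard library are available. Lean on these libraries where they do the work, as an engineer would, in place of code of your own. Each camera call takes 0.05 s, during which the arm holds its last target.

## Working session

There is one attempt and no reset: what is moved stays moved. The work goes in short steps, Python scripts to look and compute and a tool call to move; the robot and the scene stay as the last step left them, time stands still between calls to the robot, and variables do not carry over. Pictures are saved under pics/ and viewed, and the job is handed in when it is done.

Besides the shell and the picture viewer there is one more tool, called after "Request:" as name(argument=value, ...) on one line, values as JSON. servo_tool: Moves the arm, as the interface text tells. Its arguments: {"type":"object","properties":{"deltas":{"type":"string"},"claw":{"type":"number"},"force":{"type":"number"}},"required":["deltas"]}

```bash
mkdir -p pics; cat > h.py <<'E'
from plant import state, vision, env
import numpy as np, cv2
from scipy.spatial.transform import Rotation as R
def cap(name,fn=None):
    im=vision.capture(name)
    if fn: cv2.imwrite('pics/'+fn,cv2.cvtColor(im,cv2.COLOR_RGB2BGR))
    return im
def ray(name,px):
    c=vision.calibration(name);K=np.array(c['camera_matrix']);Rm=cv2.Rodrigues(np.array(c['rvec'],float))[0];t=np.array(c['tvec'],float).ravel()
    o=-Rm.T@t; d=Rm.T@np.linalg.inv(K)@np.array([px[0],px[1],1.0]); return o,d
def at(name,px,z):
    o,d=ray(name,px); return o+d*(z-o[2])/d[2]
def proj(name,p):
    c=vision.calibration(name)
    return cv2.projectPoints(np.array(p,float).reshape(-1,3),np.array(c['rvec'],float),np.array(c['tvec'],float),np.array(c['camera_matrix'],float),None)[0].reshape(-1,2)
E
python3 - <<'E'
from h import *
s=state();print({k:np.round(v,4) for k,v in s.items()})
print(np.round(R.from_rotvec(s['eef_rot']).as_matrix(),3))
cap('scene','s0.png');cap('top','t0.png')
for n in ['scene','top']:
    c=vision.calibration(n);print(n,ray(n,(320,200)),c['camera_matrix'])
E
```

```text
{'clock': np.float64(0.0), 'qpos': array([ 1.0756,  0.2772, -0.0279,  1.268 ,  0.    ,  1.4674]), 'dq': array([-0.0017, -0.    ,  0.0002, -0.0012, -0.001 ,  0.0025]), 'joint_efforts': array([-7.00000e-04, -4.45509e+01,  2.95205e+01,  1.65000e-02,
       -2.00000e-04,  0.00000e+00]), 'tool_pos': array([0.2383, 0.577 , 0.2302]), 'eef_rot': array([-0.9171,  1.3715,  0.9154]), 'wrist_force': array([ 0.2179, -0.245 ,  0.1282]), 'moment': array([-0.0073, -0.0569,  0.035 ]), 'gripper_width': np.float64(0.9995)}
[[-0.001 -0.924  0.382]
 [-0.002  0.382  0.924]
 [-1.     0.    -0.002]]
scene (array([1.2903661 , 0.11361608, 1.3039725 ]), array([-0.51818328, -0.08221029, -0.85133832])) [[478.40251048   0.         323.30871757]
 [  0.         478.40251048 200.593709  ]
 [  0.           0.           1.        ]]
top (array([0.25339106, 0.02406505, 1.44713797]), array([ 0.2137741 ,  0.00349038, -0.97688484])) [[429.44918457   0.         318.66442078]
 [  0.         429.44918457 201.04068582]
 [  0.           0.           1.        ]]
```

View pics/s0.png

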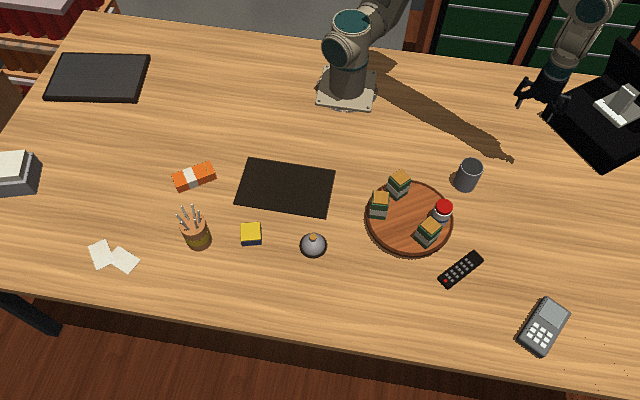

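View pics/t0.png

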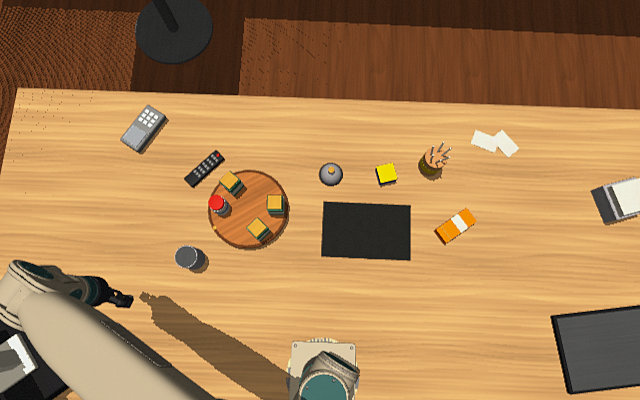

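```bash
cat >> h.py <<'E'
def crop(im,x0,y0,x1,y1,fn,k=4):
    cv2.imwrite('pics/'+fn,cv2.cvtColor(cv2.resize(im[y0:y1,x0:x1],None,fx=k,fy=k,interpolation=cv2.INTER_CUBIC),cv2.COLOR_RGB2BGR))
E
python3 - <<'E'
from h import *
a=cap('top');crop(a,175,120,345,270,'c1.png');b=cap('scene');crop(b,340,150,510,290,'c2.png')
c=cap('top')
print(np.abs(c.astype(int)-a)[120:270,175:345].max())
W=lambda x:np.array(x)*[640,400]
for q,z in [('tin1',.034),('sugar',.034),('turntable',0),('mat',0),('sweets',0),('teabox_center',.018),('teabox',0),('plunger_top',.064),('straws',0),('cup',0),('remote',0)]:
    for n in ['top','scene']:
        for r in vision.landmark_of(n,q): print(q,n,round(r['score'],2),np.round(W(r['xy']),1),np.round(at(n,W(r['xy']),z),3))
print(state()['clock'])
E
```

```text
11
tin1 top 0.8 [274.5 207.1] [0.532 0.181 0.034]
tin1 top 0.66 [236.7 184.9] [0.604 0.314 0.034]
tin1 top 0.56 [263.1 234.3] [0.439 0.213 0.034]
tin1 scene 0.84 [423.4 239. ] [0.597 0.318 0.034]
tin1 scene 0.8 [393.1 190. ] [0.439 0.212 0.034]
tin1 scene 0.69 [372.7 211.2] [0.528 0.158 0.034]
sugar scene 0.72 [435.3 220.1] [0.526 0.35  0.034]
sugar scene 0.52 [312.5 237.4] [ 0.65  -0.008  0.034]
sugar scene 0.17 [462.4 182.5] [0.371 0.429 0.034]
turntable top 0.83 [247.  210.7] [0.523 0.278 0.   ]
turntable scene 0.69 [408.3 221.8] [0.526 0.273 0.   ]
mat top 0.81 [366.1 227.7] [ 0.48  -0.131  0.   ]
mat scene 0.64 [313.3 246.3] [ 0.662 -0.004  0.   ]
mat scene 0.6 [283.1 190. ] [ 0.481 -0.137  0.   ]
sweets top 0.93 [388.4 176. ] [ 0.665 -0.206  0.   ]
sweets top 0.16 [221.5 208.8] [0.526 0.366 0.   ]
sweets scene 0.63 [251.3 239. ] [ 0.671 -0.194  0.   ]
teabox_center top 0.7 [456.  225.6] [ 0.496 -0.431  0.018]
teabox_center top 0.17 [220.7 209.4] [0.521 0.364 0.018]
teabox_center scene 0.89 [194.2 177.6] [ 0.496 -0.426  0.018]
teabox_center scene 0.29 [459.4 270.1] [0.671 0.43  0.018]
teabox top 0.7 [451.8 227.1] [ 0.493 -0.423  0.   ]
teabox scene 0.67 [192.5 182.1] [ 0.503 -0.433  0.   ]
plunger_top top 0.43 [328.2 168.7] [0.664 0.006 0.064]
plunger_top scene 0.39 [311.6 240.6] [ 0.676 -0.006  0.064]
straws top 0.89 [427.3 168.4] [ 0.698 -0.343  0.   ]
straws scene 0.94 [196.9 241.2] [ 0.707 -0.354  0.   ]
straws scene 0.17 [376.7 212.6] [0.511 0.172 0.   ]
cup top 0.59 [193.5 259.2] [0.351 0.445 0.   ]
cup scene 0.66 [463.6 185.7] [0.358 0.442 0.   ]
remote top 0.76 [206.4 167.6] [0.671 0.431 0.   ]
remote scene 0.85 [460.5 271. ] [0.665 0.438 0.   ]
1.35
```

View pics/c1.png

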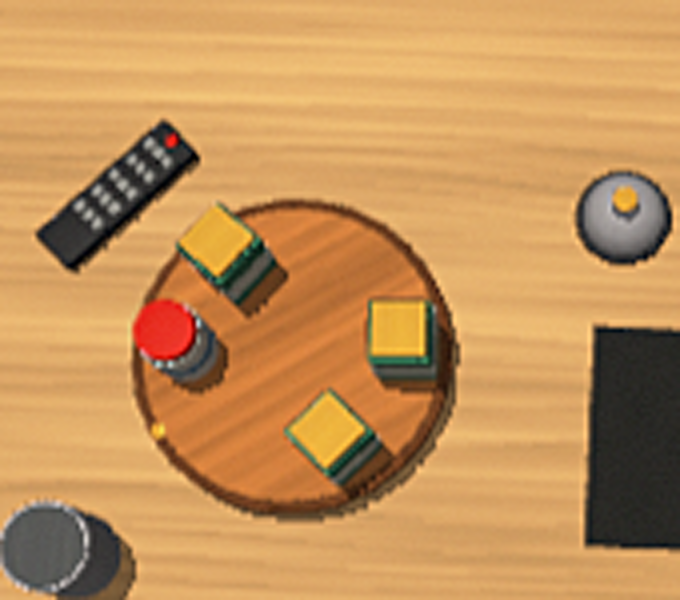

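View pics/c2.png

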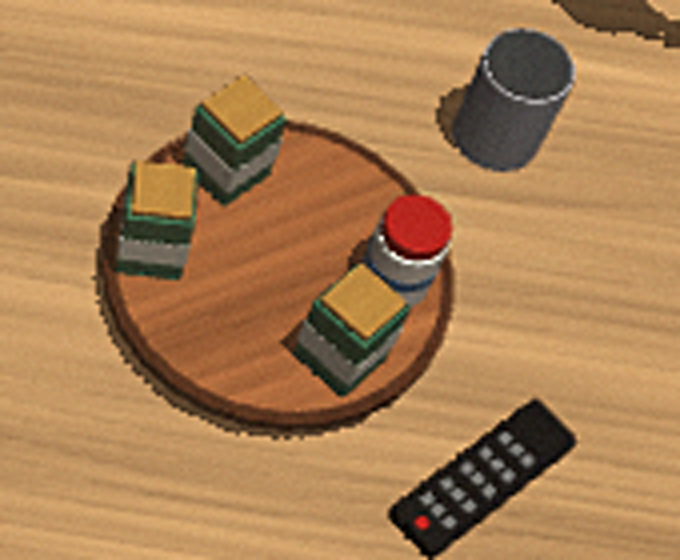

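```bash
cat >> h.py <<'E'
def lids(n,im,z,lo=(17,120,90),hi=(27,255,255),amin=60):
    hsv=cv2.cvtColor(im,cv2.COLOR_RGB2HSV); m=cv2.inRange(hsv,lo,hi)
    return m
def top_rects(n,im,regions,z):
    out=[]
    hsv=cv2.cvtColor(im,cv2.COLOR_RGB2HSV); m=cv2.inRange(hsv,(15,140,120),(32,255,255))
    for g in regions:
        mm=((m>0)&cv2.dilate(g.astype(np.uint8),np.ones((3,3)))>0).astype(np.uint8)
        nl,lab,st,ce=cv2.connectedComponentsWithStats(mm)
        if nl<2: continue
        i=1+np.argmax(st[1:,4]); ys,xs=np.where(lab==i)
        P=np.array([at(n,(x,y),z)[:2] for x,y in zip(xs,ys)])
        c=at(n,(xs.mean(),ys.mean()),z)[:2]
        # yaw by maximal 4-fold moment on boundary: minAreaRect
        (cx,cy),(w,h),a=cv2.minAreaRect((P*1000).astype(np.float32))
        out.append((np.round(c,4),np.round([cx/1000,cy/1000],4),round(w),round(h),round(((a+45)%90)-45,1),len(xs)))
    return out
E
python3 - <<'E'
from h import *
for n in ['top','scene']:
    im=cap(n)
    for q,z in [('tin1',.124),('sweets',.04)]:
        rs=[r['region'] for r in vision.trace(n,q) if r['score']>.3]
        print(n,q)
        for o in top_rects(n,im,rs,z): print(o)
    # bell plunger, carton, sugar, mat
    for q in ['teabox','mat','sugar','turntable','plunger_top','bell','straws']:
        for r in vision.trace(n,q)[:1]:
            g=r['region'];ys,xs=np.where(g)
            z={'teabox':.036,'mat':.004,'sugar':.034,'turntable':.034,'bell':.02,'plunger_top':.064,'straws':.1}[q]
            P=np.array([at(n,(x,y),z)[:2] for x,y in zip(xs,ys)])*1000
            print(q,round(r['score'],2),len(xs),np.round(cv2.minAreaRect(P.astype(np.float32))[0]),np.round(cv2.minAreaRect(P.astype(np.float32))[1]),cv2.minAreaRect(P.astype(np.float32))[2],P.mean(0).round())
    # red lid of sugar
    hsv=cv2.cvtColor(im,cv2.COLOR_RGB2HSV); m=cv2.inRange(hsv,(0,180,120),(4,255,255))|cv2.inRange(hsv,(174,180,120),(180,255,255)) 
    nl,lab,st,ce=cv2.connectedComponentsWithStats(m);
    for i in range(1,nl):
        if st[i,4]>50: print('red',ce[i],st[i,4],at(n,ce[i],.12))
print(state()['clock'])
E
```

```text
top tin1
(array([0.5986, 0.3227]), array([0.5987, 0.323 ]), 45, 44, -37.6, 188)
(array([0.5323, 0.1737]), array([0.531 , 0.1748]), 45, 47, 2.2, 188)
(array([0.449 , 0.2234]), array([0.4495, 0.2245]), 45, 43, -42.4, 201)
top sweets
(array([ 0.6668, -0.1934]), array([ 0.6671, -0.1933]), 63, 61, 15.3, 322)
teabox 0.91 685 [ 491. -420.] [ 57. 140.] 36.34440612792969 [ 492. -421.]Traceback (most recent call last):
  File "<stdin>", line 13, in <module>
  File "h.py", line 12, in at
    o,d=ray(name,px); return o+d*(z-o[2])/d[2]
        ~~~^^^^^^^^^
  File "h.py", line 9, in ray
    c=vision.calibration(name);K=np.array(c['camera_matrix']);Rm=cv2.Rodrigues(np.array(c['rvec'],float))[0];t=np.array(c['tvec'],float).ravel()
ValueError: time passes only in moves, steps and waits
```

```bash
cat >> h.py <<'E'
_C={}
def cal(n):
    if n not in _C:
        c=vision.calibration(n);K=np.array(c['camera_matrix'],float);rv=np.array(c['rvec'],float);t=np.array(c['tvec'],float).ravel()
        _C[n]=(K,rv,t,cv2.Rodrigues(rv)[0])
    return _C[n]
def ray(name,px):
    K,rv,t,Rm=cal(name)
    return -Rm.T@t, Rm.T@np.linalg.inv(K)@np.array([px[0],px[1],1.0])
def proj(name,p):
    K,rv,t,Rm=cal(name)
    return cv2.projectPoints(np.array(p,float).reshape(-1,3),rv,t,K,None)[0].reshape(-1,2)
E
python3 - <<'E'
from h import *
for n in ['top','scene']:
    im=cap(n)
    for q,z in [('tin1',.124),('sweets',.04)]:
        rs=[r['region'] for r in vision.trace(n,q) if r['score']>.3]
        print(n,q)
        for o in top_rects(n,im,rs,z): print(o)
    for q in ['teabox','mat','turntable','plunger_top','straws']:
        for r in vision.trace(n,q)[:1]:
            g=r['region'];ys,xs=np.where(g)
            z={'teabox':.036,'mat':.004,'sugar':.034,'turntable':.034,'bell':.02,'plunger_top':.064,'straws':.1}[q]
            P=np.array([at(n,(x,y),z)[:2] for x,y in zip(xs,ys)])*1000
            a=cv2.minAreaRect(P.astype(np.float32))
            print(q,round(r['score'],2),len(xs),np.round(a[0]),np.round(a[1]),a[2],P.mean(0).round())
    hsv=cv2.cvtColor(im,cv2.COLOR_RGB2HSV); m=cv2.inRange(hsv,(0,180,120),(4,255,255))|cv2.inRange(hsv,(174,180,120),(180,255,255)) 
    nl,lab,st,ce=cv2.connectedComponentsWithStats(m);
    for i in range(1,nl):
        if st[i,4]>50: print('red',ce[i],st[i,4],at(n,ce[i],.12))
    bx=(322,160,340,180) if n=='top' else (302,228,322,250)
    m=cv2.inRange(hsv,(12,120,120),(32,255,255))[bx[1]:bx[3],bx[0]:bx[2]]; ys,xs=np.where(m); print('pl',len(xs), at(n,(xs.mean()+bx[0],ys.mean()+bx[1]),.062))
    crop(im,*( (310,150,480,260) if n=='top' else (160,150,350,270)),'m_%s.png'%n,k=4)
print(state()['clock'])
E
```

```text
top tin1
(array([0.5322, 0.1738]), array([0.531 , 0.1748]), 45, 47, 2.2, 187)
(array([0.449 , 0.2234]), array([0.4495, 0.2245]), 45, 43, -42.4, 201)
(array([0.5986, 0.3227]), array([0.5987, 0.323 ]), 45, 44, -37.6, 188)
top sweets
(array([ 0.6665, -0.1933]), array([ 0.6671, -0.1932]), 63, 61, 15.5, 317)
teabox 0.97 709 [ 492. -423.] [ 58. 141.] 35.33595657348633 [ 492. -424.]
mat 0.81 4955 [ 470. -130.] [306. 193.] 89.70575714111328 [ 468. -131.]
turntable 0.7 3612 [523. 271.] [263. 265.] 2.201775074005127 [518. 267.]
straws 0.74 4863 [ 455. -119.] [280. 177.] 89.61076354980469 [ 454. -121.]
red [215.7740113  202.07344633] 177 [0.52449925 0.35755963 0.12      ]
pl 103 [ 0.68216065 -0.00220296  0.062     ]
scene tin1
(array([0.4477, 0.2218]), array([0.4468, 0.2222]), 44, 44, -43.1, 182)
(array([0.5299, 0.171 ]), array([0.5297, 0.1712]), 44, 42, 0.6, 187)
(array([0.5972, 0.3205]), array([0.597 , 0.3208]), 43, 44, -38.1, 206)
(array([0.5843, 0.3048]), array([0.5848, 0.3044]), 2, 41, -38.1, 12)
(array([6.923e-01, 4.000e-04]), array([0.6924, 0.001 ]), 16, 17, 10.2, 35)
scene sweets
(array([ 0.665 , -0.1956]), array([ 0.6644, -0.1952]), 61, 60, 13.7, 373)
teabox 0.73 869 [ 500. -421.] [ 83. 132.] 37.41960525512695 [ 502. -421.]
mat 0.96 4605 [ 469. -132.] [304. 197.] 88.9862060546875 [ 471. -131.]
turntable 0.69 3526 [533. 268.] [263. 265.] 22.160568237304688 [545. 267.]
plunger_top 0.4 29 [662.  -3.] [16. 15.] 10.183849334716797 [662.  -4.]
straws 0.64 888 [ 714. -337.] [150.  70.] 40.58341979980469 [ 722. -333.]
red [444.1147541  205.55191257] 183 [0.52418343 0.3567448  0.12      ]
pl 157 [ 0.64704415 -0.01170208  0.062     ]
2.4
```

View pics/m_top.png

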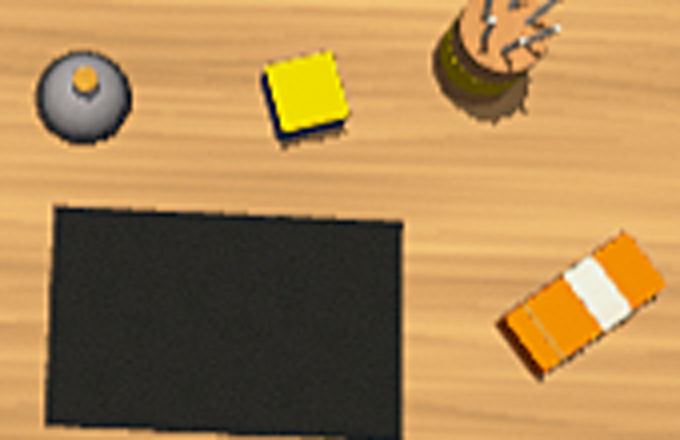

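View pics/m_scene.png

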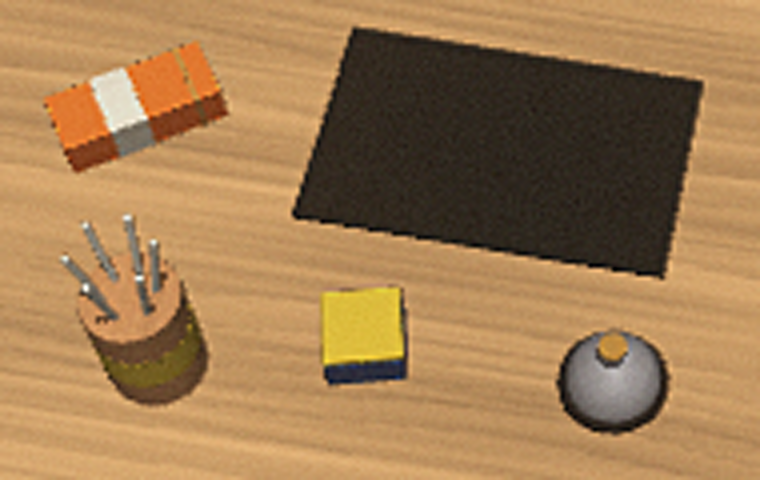

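```bash
cat >> h.py <<'E'
def pose():
    s=state();M=R.from_rotvec(s['eef_rot']).as_matrix();return np.array(s['tool_pos']),M,s
def go(x,y,z,psi=None):
    p,M,s=pose()
    d=M.T@(np.array([x,y,z])-p)
    cur=np.degrees(np.arctan2(M[1,2],M[0,2])); sp=0 if psi is None else -(((psi-cur)+180)%360-180)
    print('delta %.4f %.4f %.4f spin %.1f | psi %.1f q6 %.0f w %.3f clk %.1f'%(*d,sp,cur,np.degrees(s['qpos'][5]),s['gripper_width'],s['clock']), 'F',np.round(s['wrist_force'],1))
E
python3 - <<'E'
from h import *
pt,ps=(331.5,169.5),(313,237)
print('plunger',at('top',pt,.064),at('scene',ps,.064))
go(0.531,0.1725,0.24,1.4)
E
```

```text
plunger [ 0.66201531 -0.00557251  0.064     ] [ 0.66364448 -0.00437732  0.064     ]
delta -0.0087 -0.4249 -0.2628 spin 66.1 | psi 67.5 q6 84 w 1.002 clk 2.4 F [ 0.  -0.6 -0.4]
```

Request:
servo_tool(deltas="-0.01 -0.425 -0.263 66;-0.01 -0.425 -0.263 66;-0.01 -0.425 -0.263 66;-0.01 -0.425 -0.263 66;-0.01 -0.425 -0.263 66;-0.01 -0.425 -0.263 66;-0.01 -0.425 -0.263 66;-0.01 -0.425 -0.263 66")

```text
clock: 3.2
tool_pos: [0.4736, 0.2515, 0.2397]
eef_rot: [-0.017, 1.57, 0.018]
wrist_force: [0.9, 0.2, 0.4]
gripper_width: 0.998
```

```bash
python3 -c "
from h import *
go(0.531,0.1725,0.15,1.4)"
```

```text
delta 0.0897 -0.0803 0.0556 spin -0.1 | psi 1.3 q6 110 w 0.998 clk 3.2 F [0.9 0.2 0.4]
```

Request:
servo_tool(deltas="0 -0.08 0.056 0;0 -0.08 0.056 0;0.04 -0.08 0.056 0;0.09 -0.08 0.056 0;0.09 -0.08 0.056 0;0.09 -0.08 0.056 0")

```text
clock: 3.8
tool_pos: [0.5298, 0.1746, 0.1489]
eef_rot: [-0.022, 1.573, 0.021]
wrist_force: [1.1, -0.2, 1.7]
gripper_width: 1.002
```

```bash
python3 -c "
from h import *
go(0.531,0.1725,0.066,1.4)
im=cap('top');crop(im,175,120,345,270,'d1.png');im=cap('scene');crop(im,340,130,510,270,'d2.png')
"
```

```text
delta 0.0829 -0.0021 0.0014 spin 0.2 | psi 1.6 q6 100 w 1.002 clk 3.8 F [ 1.1 -0.2  1.7]
```

View pics/d2.png

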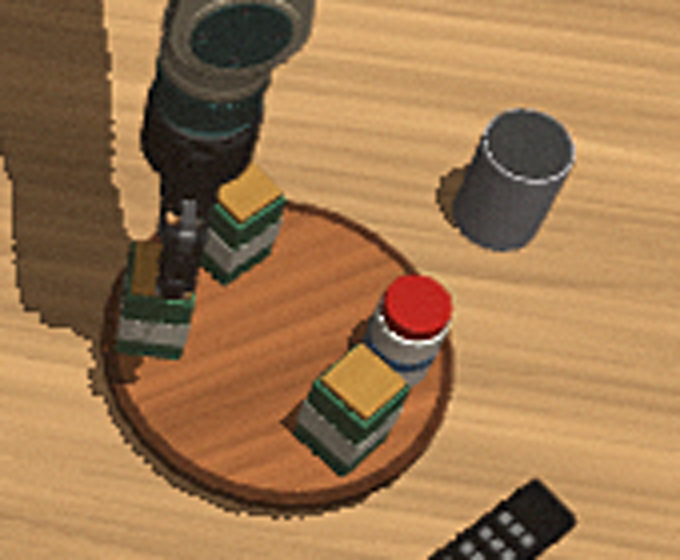

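```bash
python3 -c "
from h import *
for p in [(0.5725,.1746,.149+.013),(0.4875,.1746,.149+.013),(0.531,.1725,.124)]: print((proj('scene',p)-[340,130])*4,(proj('top',p)-[175,120])*4)
"
```

```text
[[166.45457352 289.85743497]] [[392.68631207 264.96041043]]
[[178.85764166 191.11341909]] [[385.94188813 373.29635994]]
[[163.36914088 268.68140199]] [[397.08971986 327.9668541 ]]
```

View pics/d1.png

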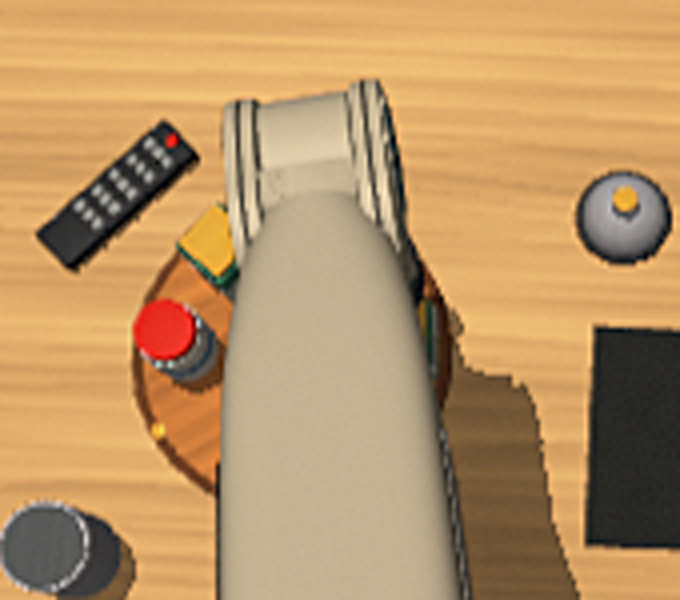

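```bash
python3 -c "
from h import *
im=cap('scene');go(0.531,0.1725,0.066,1.4)
crop(im,365,160,405,200,'d3.png',14)
p,M,s=pose();print(p,(proj('scene',p+[0.0425,0,.013])-[365,160])*14)
"
```

```text
delta 0.0865 -0.0033 -0.0028 spin 0.2 | psi 1.6 q6 100 w 1.001 clk 4.0 F [ 0.8 -0.2  1.5]
[0.53321436 0.17575713 0.15256423] [[238.79720112 599.63343385]]
```

View pics/d3.png

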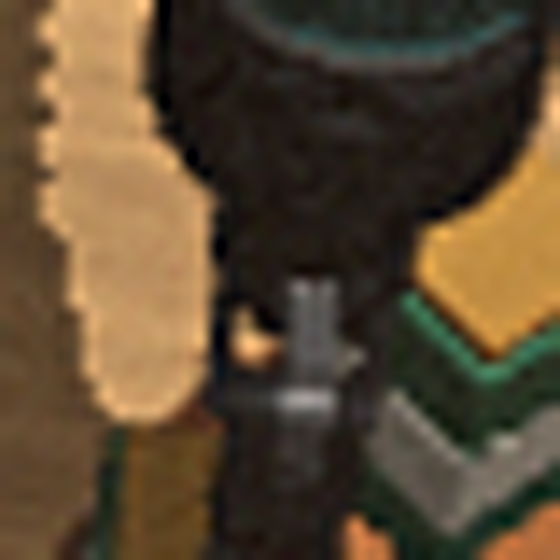

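Request:
servo_tool(deltas="0.02 -0.006 -0.001 0;0.045 -0.006 -0.001 0;0.07 -0.006 -0.001 0;0.085 -0.006 -0.001 0;0.085 -0.006 -0.001 0;0.085 -0.006 -0.001 0")

```text
clock: 4.55
tool_pos: [0.5317, 0.1695, 0.0664]
eef_rot: [-0.021, 1.567, 0.022]
wrist_force: [0.7, 0.4, 0.2]
gripper_width: 1.002
```

Request:
servo_tool(deltas="0 0 0 0;0 0 0 0;0 0 0 0;0 0 0 0;0 0 0 0;0 0 0 0;0 0 0 0;0 0 0 0", claw=0.04, force=45)

```text
clock: 5.35
tool_pos: [0.5311, 0.1691, 0.0659]
eef_rot: [-0.021, 1.568, 0.022]
wrist_force: [-0.2, 0.4, 6.1]
gripper_width: 0.584
```

```bash
python3 -c "
from h import *
im=cap('scene');go(0.531,0.1725,0.066,1.4);print(pose()[0])
crop(im,340,130,510,270,'d4.png',4)
"
```

```text
delta -0.0001 0.0034 -0.0001 spin 0.2 | psi 1.6 q6 99 w 0.577 clk 5.4 F [-0.4 -1.2  5.7]
[0.53114729 0.16909836 0.06586583]
```

View pics/d4.png

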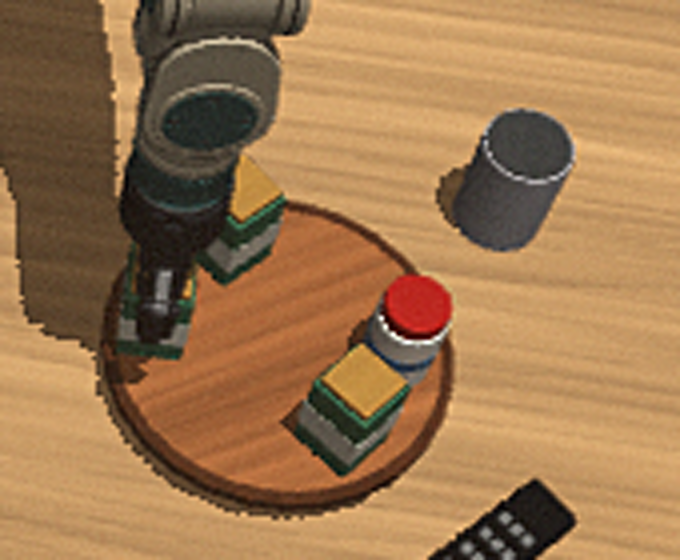

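Request:
servo_tool(deltas="-0.01 0 0 0;-0.025 0 0 0;-0.045 0 0 0;-0.06 0 0 0;-0.06 -0.02 -0.008 0;-0.06 -0.05 -0.02 0;-0.06 -0.09 -0.036 0;-0.06 -0.13 -0.052 0", force=60)

```text
clock: 6.2
tool_pos: [0.4805, 0.0365, 0.1244]
eef_rot: [-0.023, 1.571, 0.022]
wrist_force: [0.9, -0.8, -1.3]
gripper_width: 0.577
```

Request:
servo_tool(deltas="0 -0.04 -0.016 0;0 -0.08 -0.032 0;0 -0.12 -0.048 0;0 -0.15 -0.06 0;0 -0.165 -0.066 0;0.02 -0.165 -0.067 0;0.04 -0.165 -0.067 0;0.06 -0.165 -0.067 0")

```text
clock: 7.0
tool_pos: [0.4186, -0.1296, 0.064]
eef_rot: [-0.021, 1.571, 0.02]
wrist_force: [-0.2, -0.0, -2.6]
gripper_width: 0.578
```

```bash
python3 -c "
from h import *
im=cap('scene');go(0.42,-0.13,0.037,1.6);print(pose()[0])
crop(im,230,130,460,280,'d5.png',3)
"
```

```text
delta 0.0239 -0.0018 0.0040 spin -0.1 | psi 1.5 q6 63 w 0.573 clk 7.0 F [-1.5  0.6 -3.7]
[ 0.41610508 -0.12831639  0.06096263]
```

View pics/d5.png

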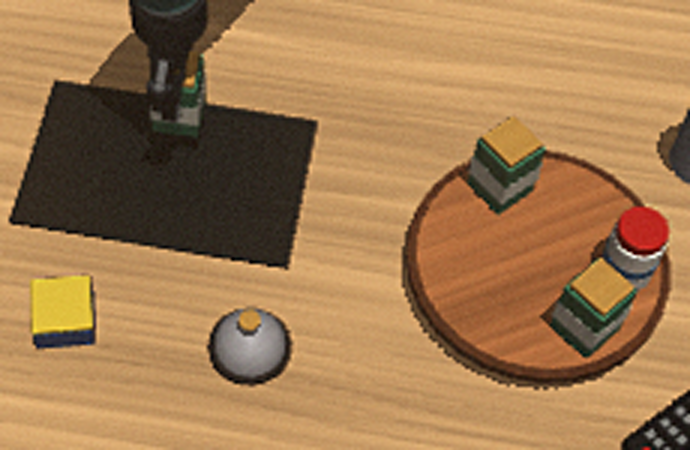

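Request:
servo_tool(deltas="0.01 0 0.003 0;0.019 0 0.003 0;0.024 0 0.003 0;0.026 0 0.003 0;0.026 0 0.003 0")

```text
clock: 7.55
tool_pos: [0.422, -0.1292, 0.0384]
eef_rot: [-0.021, 1.571, 0.021]
wrist_force: [-0.3, -1.0, -1.7]
gripper_width: 0.577
```

Request:
servo_tool(deltas="0.001 0 0 0;0.002 0 0 0;0.003 0 0 0;0.003 0 0 0")

```text
clock: 7.95
tool_pos: [0.4223, -0.1295, 0.0359]
eef_rot: [-0.022, 1.57, 0.021]
wrist_force: [-1.3, 0.8, 3.3]
gripper_width: 0.577
```

Request:
servo_tool(deltas="0 0 0 0;0 0 0 0;0 0 0 0;0 0 0 0;0 0 0 0;-0.02 0 0 0;-0.05 0 0 0;-0.1 0 0 0", claw=0.0854)

```text
clock: 8.75
tool_pos: [0.419, -0.1279, 0.1336]
eef_rot: [-0.019, 1.577, 0.024]
wrist_force: [1.1, -0.4, -0.1]
gripper_width: 1.002
```

Request:
servo_tool(deltas="-0.04 0.05 0 0;-0.08 0.1 0 0;-0.08 0.15 0 0;-0.08 0.2 0.01 0;-0.08 0.25 0.01 0")

```text
clock: 9.25
tool_pos: [0.4257, 0.0987, 0.2162]
eef_rot: [-0.02, 1.567, 0.021]
wrist_force: [0.8, -0.5, 0.2]
gripper_width: 0.997
```

```bash
cat >> h.py <<'E'
def find(q='tin1',z=.124,cams=('top','scene'),thr=.3):
    for n in cams:
        im=cap(n)
        print(n); 
        for o in top_rects(n,im,[r['region'] for r in vision.trace(n,q) if r['score']>thr],z): print('  ',o)
E
python3 -c "
from h import *
im=cap('scene');find();p=pose()[0];print(p)
crop(im,230,130,460,280,'d6.png',3)
"
```

```text
top
   (array([0.5991, 0.3228]), array([0.5995, 0.3233]), 45, 44, -40.3, 189)
   (array([0.447, 0.234]), array([0.4463, 0.2375]), 54, 30, 8.0, 111)
   (array([ 0.4202, -0.1214]), array([ 0.4205, -0.1223]), 40, 40, 2.2, 184)
scene
   (array([0.4468, 0.2225]), array([0.4468, 0.2222]), 44, 44, -43.1, 181)
   (array([0.5978, 0.3201]), array([0.5976, 0.3203]), 43, 43, -39.3, 206)
   (array([ 0.4425, -0.1209]), array([ 0.4421, -0.1208]), 43, 41, 0.9, 156)
[0.424433   0.09700421 0.21448032]
```

View pics/d6.png

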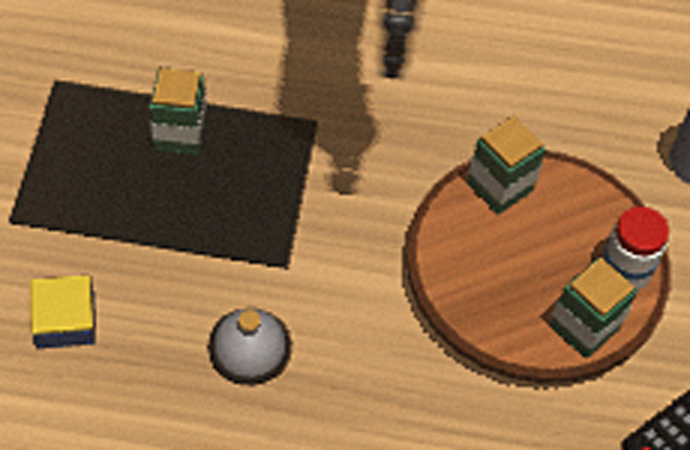

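```bash
python3 -c "
from h import *
go(0.5985,.3215,.19,50)"
```

```text
delta 0.0242 0.2195 0.1804 spin -48.4 | psi 1.6 q6 93 w 0.998 clk 9.5 F [ 0.1 -0.6  0.1]
```

Request:
servo_tool(deltas="0.02 0.22 0.18 -48.4;0.02 0.22 0.18 -48.4;0.02 0.22 0.18 -48.4;0.02 0.22 0.18 -48.4;0.02 0.22 0.18 -48.4;0.02 0.22 0.18 -48.4;0.02 0.22 0.18 -48.4;0.02 0.22 0.18 -48.4")

```text
clock: 10.3
tool_pos: [0.5994, 0.3197, 0.1935]
eef_rot: [-0.679, 1.465, 0.678]
wrist_force: [0.8, -1.1, -0.6]
gripper_width: 0.997
```

```bash
python3 -c "
from h import *
im=cap('scene');crop(im,340,110,510,250,'e1.png',4)
go(0.5985,.3215,.066,50)"
```

```text
delta 0.1280 0.0016 0.0017 spin -0.2 | psi 49.8 q6 63 w 0.998 clk 10.3 F [ 0.4  0.5 -0.8]
```

View pics/e1.png

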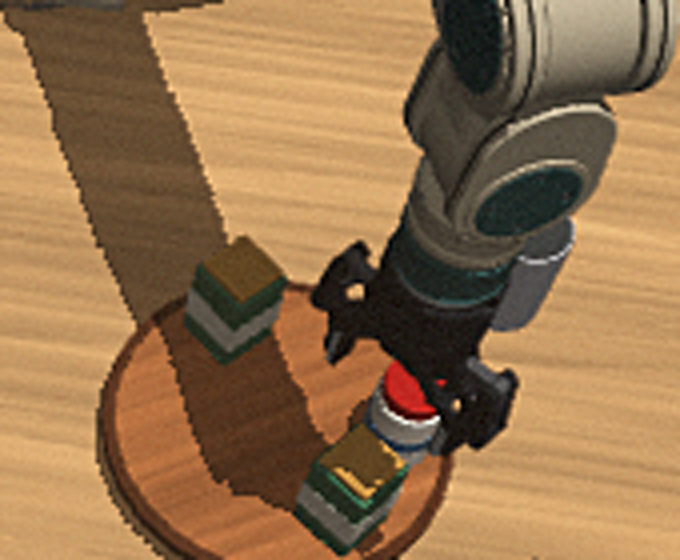

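Request:
servo_tool(deltas="0.04 0 0.001 0;0.08 0 0.001 0;0.105 0 0.001 0;0.12 0 0.001 0;0.127 0 0.001 0;0.127 0 0.001 0")

```text
clock: 10.95
tool_pos: [0.5992, 0.3215, 0.0678]
eef_rot: [-0.68, 1.462, 0.68]
wrist_force: [0.4, 0.8, 0.6]
gripper_width: 1.002
```

Request:
servo_tool(deltas="0 0 0 0;0 0 0 0;0 0 0 0;0 0 0 0;0 0 0 0;0 0 0 0;0 0 0 0;0 0 0 0", claw=0.04, force=45)

```text
clock: 11.75
tool_pos: [0.6005, 0.323, 0.0696]
eef_rot: [-0.681, 1.459, 0.68]
wrist_force: [-1.0, -0.8, 5.6]
gripper_width: 0.583
```

```bash
python3 -c "
from h import *
im=cap('scene');crop(im,340,130,510,270,'e2.png',4)
print(pose()[0]);go(0.5985,.3215,.126,50)"
```

```text
[0.60051814 0.32295146 0.06961692]
delta -0.0564 0.0005 -0.0023 spin -0.0 | psi 50.0 q6 63 w 0.578 clk 11.8 F [ 0.3 -0.4  6.2]
```

View pics/e2.png

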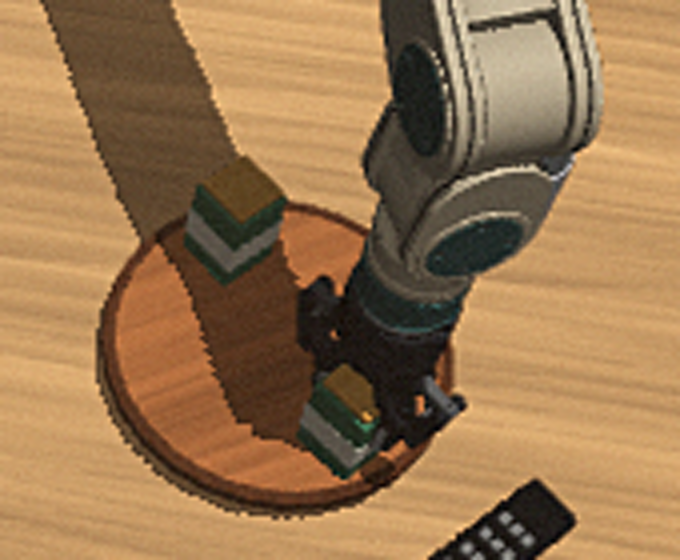

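Request:
servo_tool(deltas="-0.01 0 0 0;-0.03 0 0 0;-0.05 0 0 0;-0.07 0 0 0;-0.08 0 0 0", force=60)

```text
clock: 12.3
tool_pos: [0.6001, 0.323, 0.1497]
eef_rot: [-0.681, 1.459, 0.681]
wrist_force: [0.2, -0.1, -2.1]
gripper_width: 0.576
```

```bash
python3 -c "
from h import *
go(0.52,-.03,.145,0)"
```

```text
delta 0.0042 -0.1658 -0.3218 spin 50.0 | psi 50.0 q6 63 w 0.576 clk 12.3 F [ 0.2 -0.1 -2.1]
```

Request:
servo_tool(deltas="0 -0.014 -0.027 4;0 -0.033 -0.064 10;0 -0.052 -0.101 16;0 -0.071 -0.138 23;0 -0.09 -0.175 30;0 -0.109 -0.212 36;0 -0.128 -0.249 43;0 -0.147 -0.286 50")

```text
clock: 13.1
tool_pos: [0.5268, 0.0076, 0.1473]
eef_rot: [0.004, 1.572, -0.004]
wrist_force: [-0.0, 0.2, -1.7]
gripper_width: 0.577
```

```bash
python3 -c "
from h import *
go(0.52,-.03,.045,0)"
```

```text
delta 0.1023 -0.0377 -0.0065 spin -0.3 | psi -0.3 q6 84 w 0.577 clk 13.1 F [-0.   0.2 -1.7]
```

Request:
servo_tool(deltas="0.01 -0.025 -0.004 0;0.03 -0.038 -0.007 0;0.06 -0.038 -0.007 0;0.085 -0.038 -0.007 0;0.1 -0.038 -0.007 0;0.104 -0.038 -0.007 0;0.106 -0.038 -0.007 0;0.106 -0.038 -0.007 0")

```text
clock: 13.9
tool_pos: [0.5214, -0.029, 0.0422]
eef_rot: [0.0, 1.57, -0.001]
wrist_force: [0.5, 0.8, -2.2]
gripper_width: 0.578
```

Request:
servo_tool(deltas="0.001 0 0 0;0.002 0 0 0;0.003 0 0 0;0.003 0 0 0")

```text
clock: 14.3
tool_pos: [0.5216, -0.0291, 0.0397]
eef_rot: [0.0, 1.569, -0.001]
wrist_force: [-1.3, 0.6, 3.2]
gripper_width: 0.574
```

Request:
servo_tool(deltas="0 0 0 0;0 0 0 0;0 0 0 0;0 0 0 0;0 0 0 0;-0.02 0 0 0;-0.05 0 0 0;-0.1 0 0 0", claw=0.0854)

```text
clock: 15.1
tool_pos: [0.5177, -0.0285, 0.1366]
eef_rot: [0.002, 1.578, 0.0]
wrist_force: [1.5, 0.9, 0.2]
gripper_width: 1.004
```

Request:
servo_tool(deltas="-0.04 0.05 0 0;-0.06 0.1 0 0;-0.06 0.15 0 0")

```text
clock: 15.4
tool_pos: [0.5234, 0.1058, 0.2007]
eef_rot: [0.003, 1.564, -0.002]
wrist_force: [0.5, 0.6, -0.7]
gripper_width: 0.997
```

```bash
python3 -c "
from h import *
im=cap('scene');find();p=pose()[0];print(p)
go(.4478,.2225,.19,47)
crop(im,230,130,460,280,'e6.png',3)
"
```

```text
top
   (array([ 0.4203, -0.1213]), array([ 0.4205, -0.1222]), 40, 40, 2.2, 183)
scene
   (array([ 0.4425, -0.1207]), array([ 0.4421, -0.1208]), 43, 41, 0.9, 155)
   (array([ 0.5394, -0.0256]), array([ 0.5392, -0.0257]), 42, 41, 0.6, 174)
   (array([0.4471, 0.2223]), array([0.4468, 0.2221]), 44, 44, -43.1, 182)
[0.52050121 0.1048372  0.19642377]
delta 0.0064 0.1177 -0.0727 spin -47.0 | psi 0.0 q6 94 w 0.999 clk 15.7 F [ 0.1  0.9 -0.3]
```

View pics/e6.png

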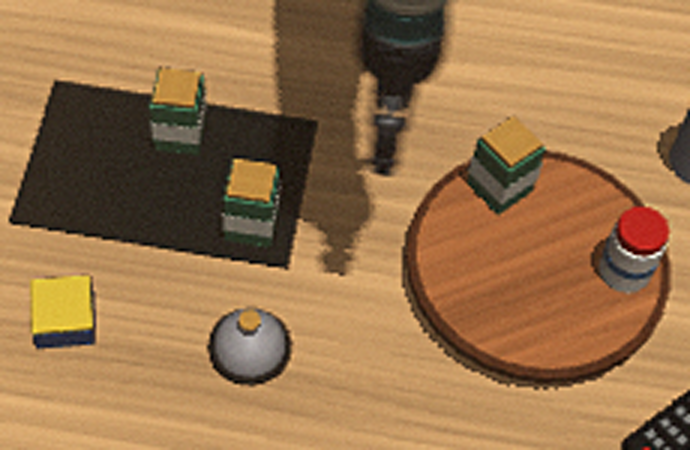

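Request:
servo_tool(deltas="0 0.118 -0.073 -47;0 0.118 -0.073 -47;0 0.118 -0.073 -47;0 0.118 -0.073 -47;0 0.118 -0.073 -47;0 0.118 -0.073 -47;0.01 0.118 -0.073 -47")

```text
clock: 16.35
tool_pos: [0.4492, 0.2218, 0.1871]
eef_rot: [-0.639, 1.473, 0.638]
wrist_force: [0.5, 0.2, -0.6]
gripper_width: 0.999
```

```bash
python3 -c "
from h import *
go(.448,.2225,.068,47)
"
```

```text
delta 0.1191 0.0014 -0.0005 spin -0.2 | psi 46.8 q6 62 w 0.999 clk 16.4 F [ 0.5  0.2 -0.6]
```

Request:
servo_tool(deltas="0.04 0.001 0 0;0.075 0.001 0 0;0.1 0.001 0 0;0.113 0.001 0 0;0.118 0.001 0 0;0.118 0.001 0 0")

```text
clock: 16.95
tool_pos: [0.4473, 0.2231, 0.0685]
eef_rot: [-0.639, 1.476, 0.639]
wrist_force: [-1.1, 0.9, 0.6]
gripper_width: 1.004
```

Request:
servo_tool(deltas="0 0 0 0;0 0 0 0;0 0 0 0;0 0 0 0;0 0 0 0;0 0 0 0;0 0 0 0;0 0 0 0", claw=0.04, force=45)

```text
clock: 17.75
tool_pos: [0.4486, 0.2241, 0.0703]
eef_rot: [-0.64, 1.471, 0.64]
wrist_force: [-0.2, 0.1, 6.2]
gripper_width: 0.581
```

Request:
servo_tool(deltas="-0.01 0 0 0;-0.03 0 0 0;-0.05 0 0 0;-0.07 0 0 0;-0.08 0 0 0;-0.08 0 0 0", force=60)

```text
clock: 18.35
tool_pos: [0.4483, 0.2241, 0.1504]
eef_rot: [-0.64, 1.471, 0.64]
wrist_force: [-0.7, 0.1, -1.3]
gripper_width: 0.572
```

```bash
python3 -c "
from h import *
go(.42,-.03,.145,0)
"
```

```text
delta 0.0051 -0.1527 -0.2050 spin 47.0 | psi 47.0 q6 62 w 0.572 clk 18.4 F [-0.7  0.1 -1.3]
```

Request:
servo_tool(deltas="0 -0.018 -0.024 6;0 -0.042 -0.056 12;0 -0.066 -0.088 18;0 -0.09 -0.12 25;0 -0.114 -0.152 32;0 -0.138 -0.184 39;0 -0.15 -0.204 47;0.01 -0.15 -0.21 47")

```text
clock: 19.15
tool_pos: [0.4138, -0.0343, 0.1387]
eef_rot: [0.003, 1.57, -0.005]
wrist_force: [-0.2, 0.6, -2.1]
gripper_width: 0.578
```

```bash
python3 -c "
from h import *
go(.415,-.03,.040,0)
"
```

```text
delta 0.0987 0.0044 0.0010 spin -0.3 | psi -0.3 q6 77 w 0.578 clk 19.1 F [-0.2  0.6 -2.1]
```

Request:
servo_tool(deltas="0.02 0.004 0 0;0.05 0.004 0 0;0.075 0.004 0 0;0.09 0.004 0 0;0.095 0.004 0 0;0.097 0.004 0 0;0.098 0.004 0 0;0.099 0.004 0 0")

```text
clock: 19.95
tool_pos: [0.4145, -0.0282, 0.0406]
eef_rot: [-0.0, 1.569, -0.0]
wrist_force: [-0.1, 0.4, -1.7]
gripper_width: 0.576
```

Request:
servo_tool(deltas="0.001 0 0 0;0.002 0 0 0;0.002 0 0 0")

```text
clock: 20.25
tool_pos: [0.4146, -0.0282, 0.0403]
eef_rot: [0.0, 1.569, -0.0]
wrist_force: [-5.7, 2.6, 15.9]
gripper_width: 0.582
```

Contact. Release.

Request:
servo_tool(deltas="0 0 0 0;0 0 0 0;0 0 0 0;0 0 0 0;0 0 0 0;-0.02 0 0 0;-0.05 0 0 0;-0.1 0 0 0", claw=0.0854)

```text
clock: 21.05
tool_pos: [0.4105, -0.0275, 0.1362]
eef_rot: [0.002, 1.578, 0.001]
wrist_force: [0.8, -0.2, 0.0]
gripper_width: 1.004
```

Request:
servo_tool(deltas="-0.04 0.05 0 0;-0.06 0.1 0 0;-0.06 0.15 0 0")

```text
clock: 21.35
tool_pos: [0.4161, 0.1068, 0.1995]
eef_rot: [0.003, 1.564, -0.002]
wrist_force: [0.9, 0.1, 0.2]
gripper_width: 0.997
```

```bash
python3 -c "
from h import *
im=cap('scene');find(z=.094);find('sweets',.04)
go(.666,-.1945,.2,15)
crop(im,160,130,460,280,'e7.png',2.6)
"
```

```text
top
   (array([ 0.4241, -0.1246]), array([ 0.4243, -0.1256]), 41, 41, 2.2, 183)
   (array([ 0.4168, -0.0277]), array([ 0.4159, -0.0283]), 44, 41, 1.9, 194)
   (array([ 0.5231, -0.0263]), array([ 0.5237, -0.0267]), 43, 39, 1.8, 177)
scene
   (array([ 0.5203, -0.0291]), array([ 0.5201, -0.0292]), 43, 42, 0.6, 174)
   (array([ 0.4208, -0.1268]), array([ 0.4203, -0.1268]), 45, 42, 0.9, 157)
   (array([ 0.4132, -0.0294]), array([ 0.4129, -0.0293]), 44, 42, 0.2, 158)
top
   (array([ 0.6669, -0.1932]), array([ 0.6673, -0.1932]), 63, 61, 15.5, 317)
scene
   (array([ 0.6651, -0.1956]), array([ 0.6644, -0.1952]), 61, 60, 13.7, 372)
delta -0.0048 -0.2981 0.2536 spin -15.2 | psi -0.2 q6 96 w 1.003 clk 21.8 F [-0.  -0.   0.4]
```

View pics/e7.png

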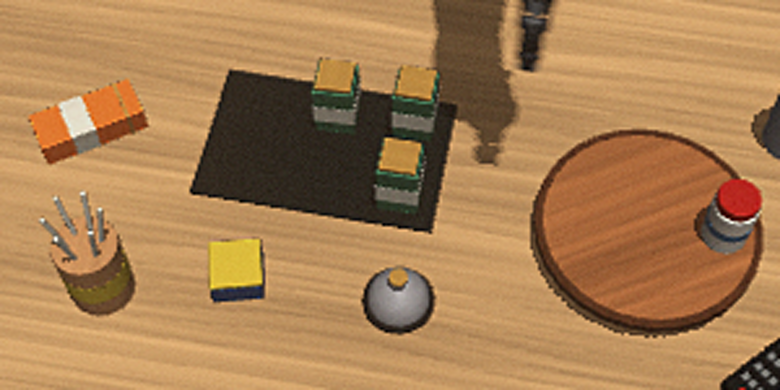

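Request:
servo_tool(deltas="0 -0.298 0.253 -14.8;0 -0.298 0.253 -14.8;0 -0.298 0.253 -14.8;0 -0.298 0.253 -14.8;0 -0.298 0.253 -14.8;0 -0.298 0.253 -14.8;0 -0.298 0.253 -14.8;0 -0.298 0.253 -14.8")

```text
clock: 22.6
tool_pos: [0.6669, -0.1964, 0.1952]
eef_rot: [-0.199, 1.562, 0.2]
wrist_force: [0.6, 0.3, 0.0]
gripper_width: 1.0
```

```bash
python3 -c "
from h import *
find('sweets',.04)
go(.666,-.1945,.1,14.6)
"
```

```text
top
scene
   (array([ 0.6653, -0.1867]), array([ 0.6643, -0.1932]), 61, 56, 13.7, 258)
delta 0.0946 0.0001 0.0004 spin -0.1 | psi 14.5 q6 54 w 1.002 clk 22.8 F [0.  0.4 0.6]
```

Request:
servo_tool(deltas="0.04 0 0 0;0.09 0 0 0;0.13 0 0 0;0.16 0 0 0;0.178 0 0 0;0.187 0 0 0;0.187 0 0 0")

```text
clock: 23.5
tool_pos: [0.6645, -0.1916, 0.0079]
eef_rot: [-0.201, 1.564, 0.204]
wrist_force: [0.0, -1.0, 0.5]
gripper_width: 0.998
```

```bash
python3 -c "
from h import *
im=cap('scene');crop(im,180,160,330,270,'f1.png',5);go(.666,-.1945,.008,14.6)
"
```

```text
delta 0.0014 -0.0024 -0.0005 spin 0.2 | psi 14.8 q6 54 w 1.001 clk 23.6 F [ 0.1 -0.4 -0.6]
```

View pics/f1.png

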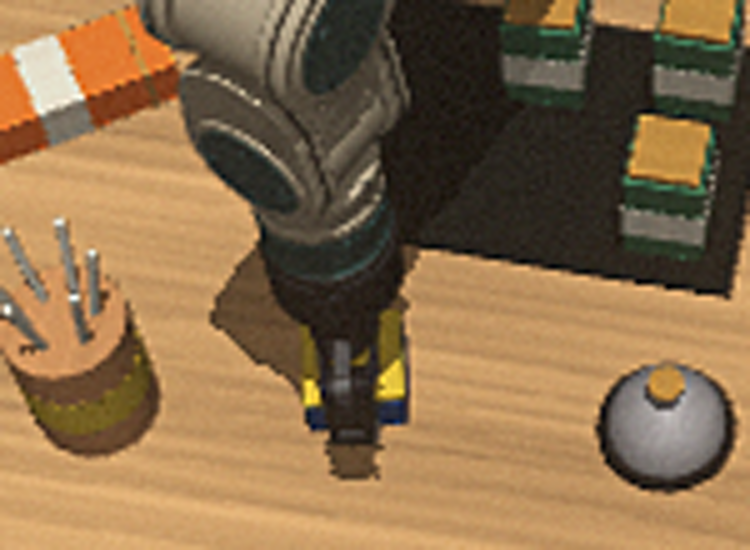

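Fingers straddle the tin; close.

Request:
servo_tool(deltas="0 -0.002 0 0;0 -0.002 0 0;0 -0.002 0 0;0 -0.002 0 0;0 -0.002 0 0;0 -0.002 0 0;0 -0.002 0 0;0 -0.002 0 0", claw=0.05, force=45)

```text
clock: 24.35
tool_pos: [0.6685, -0.1952, 0.0113]
eef_rot: [-0.204, 1.558, 0.2]
wrist_force: [-1.2, -0.1, 7.0]
gripper_width: 0.691
```

Request:
servo_tool(deltas="-0.01 0 0 0;-0.03 0 0 0;-0.05 0 0 0;-0.06 0 0 0;-0.06 0 0 0", force=60)

```text
clock: 24.85
tool_pos: [0.6684, -0.1949, 0.0712]
eef_rot: [-0.203, 1.558, 0.201]
wrist_force: [0.0, -0.4, -1.8]
gripper_width: 0.687
```

```bash
python3 -c "
from h import *
im=cap('scene');crop(im,180,160,330,270,'f2.png',5);go(.51,-.215,.068,0)
"
```

```text
delta 0.0016 0.0203 -0.1575 spin 14.8 | psi 14.8 q6 54 w 0.692 clk 24.9 F [ 0.4  0.1 -0.9]
```

View pics/f2.png

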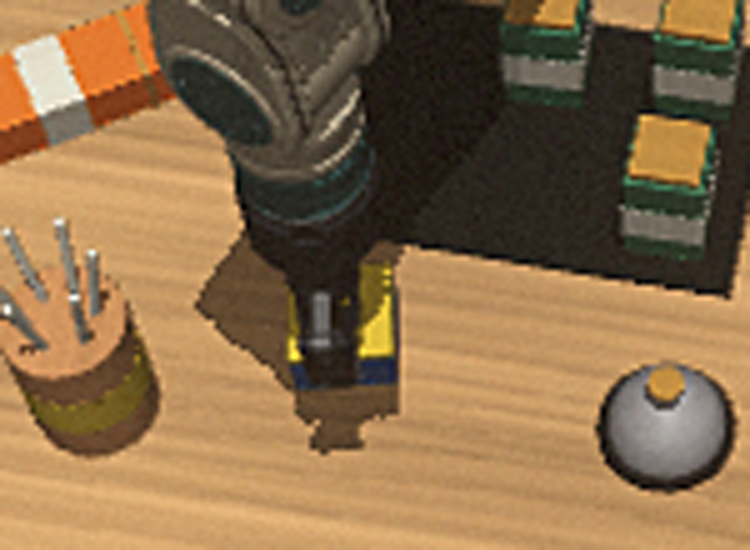

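Request:
servo_tool(deltas="0 0.004 -0.03 4;0 0.008 -0.065 8;0 0.012 -0.1 12;0 0.022 -0.13 15;0 0.032 -0.15 15;0.01 0.034 -0.154 15;0.03 0.034 -0.154 15;0.045 0.034 -0.154 15")

```text
clock: 25.7
tool_pos: [0.5092, -0.2004, 0.0223]
eef_rot: [0.004, 1.571, -0.003]
wrist_force: [0.4, 0.8, -2.3]
gripper_width: 0.694
```

```bash
python3 -c "
from h import *
go(.51,-.2,.016,0)
"
```

```text
delta 0.0063 0.0004 0.0008 spin -0.2 | psi -0.2 q6 62 w 0.694 clk 25.7 F [ 0.4  0.8 -2.3]
```

Request:
servo_tool(deltas="0.003 0 0 0;0.005 0 0 0;0.006 0 0 0;0.007 0 0 0;0.007 0 0 0")

```text
clock: 26.2
tool_pos: [0.51, -0.201, 0.0176]
eef_rot: [0.003, 1.57, -0.004]
wrist_force: [0.9, -0.8, -1.3]
gripper_width: 0.689
```

Request:
servo_tool(deltas="0.001 0 0 0;0.002 0 0 0;0.003 0 0 0;0.003 0 0 0")

```text
clock: 26.6
tool_pos: [0.5097, -0.2009, 0.0154]
eef_rot: [0.003, 1.57, -0.004]
wrist_force: [-3.0, 2.4, 6.5]
gripper_width: 0.688
```

Request:
servo_tool(deltas="0 0 0 0;0 0 0 0;0 0 0 0;0 0 0 0;0 0 0 0;-0.02 0 0 0;-0.05 0 0 0;-0.1 0 0 0", claw=0.0854)

```text
clock: 27.4
tool_pos: [0.5065, -0.1992, 0.1119]
eef_rot: [0.006, 1.578, -0.001]
wrist_force: [0.4, -0.5, 0.3]
gripper_width: 1.002
```

Request:
servo_tool(deltas="-0.05 0.03 -0.02 -8;-0.1 0.06 -0.02 -16;-0.12 0.08 -0.02 -24;-0.12 0.08 -0.02 -24")

```text
clock: 27.8
tool_pos: [0.4928, -0.1194, 0.2404]
eef_rot: [-0.332, 1.536, 0.325]
wrist_force: [0.6, -0.7, -0.2]
gripper_width: 1.0
```

```bash
python3 - <<'E'
from h import *
for n in ['top','scene']:
    im=cap(n); r=vision.trace(n,'teabox')[0]; g=cv2.dilate(r['region'].astype(np.uint8),np.ones((3,3)))>0
    v=im.max(2).astype(int)
    vals=v[r['region']]; th=(np.percentile(vals,10)+np.percentile(vals,75))/2
    m=(g&(v>th)&((im[...,0].astype(int)-im[...,2]>120)|(im.min(2)>150))).astype(np.uint8)
    m=cv2.morphologyEx(m,cv2.MORPH_OPEN,np.ones((2,2)))
    nl,lab,st,ce=cv2.connectedComponentsWithStats(m);i=1+np.argmax(st[1:,4])
    ys,xs=np.where(lab==i)
    P=np.array([at(n,(x,y),.036)[:2] for x,y in zip(xs,ys)])*1000
    a=cv2.minAreaRect(P.astype(np.float32)); print(n,th,len(xs),np.round(a[0]),np.round(a[1]),round(a[2],1),P.mean(0).round(1), np.percentile(vals,[5,25,50,75,95]))
    o=im.copy();o[lab==i]=[0,0,255]
    crop(np.hstack([im,o])if 0 else o,*((415,195,495,255) if n=='top' else (160,150,240,210)),'cart_%s.png'%n,6)
im=cap('scene');crop(im,160,130,460,280,'g1.png',2.6)
find('sweets',.044)
go(.472,-.393,.15,36)
E
```

```text
top 216.5 605 [ 493. -430.] [ 55. 129.] 35.4 [ 492.9 -430.6] [102. 232. 235. 236. 242.]
scene 173.5 572 [ 495. -424.] [ 57. 129.] 36.5 [ 495.5 -424.8] [116. 131. 224. 227. 234.]
top
scene
   (array([ 0.5091, -0.2002]), array([ 0.5088, -0.2003]), 59, 61, -0.5, 306)
delta 0.0824 -0.2425 -0.1248 spin -12.3 | psi 23.7 q6 45 w 1.001 clk 28.2 F [ 0.1 -0.2 -0.6]
```

View pics/g1.png

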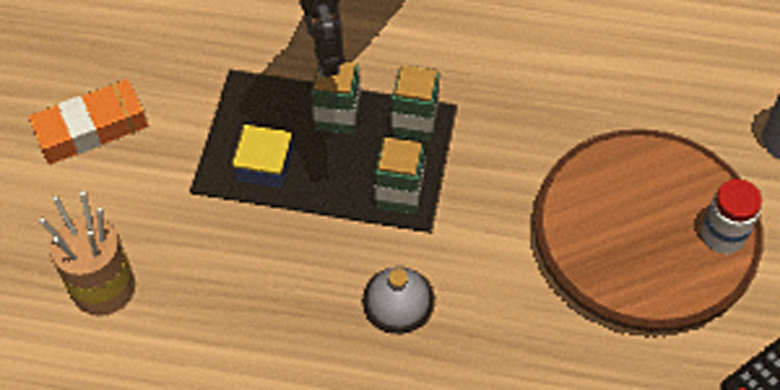

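View pics/cart_top.png

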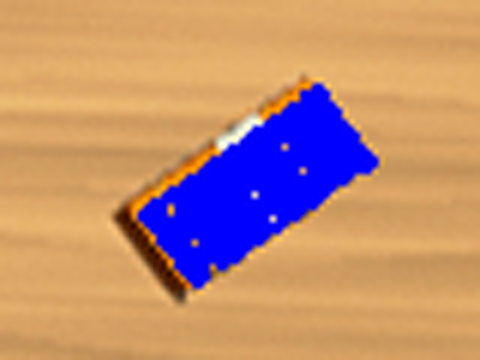

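View pics/cart_scene.png

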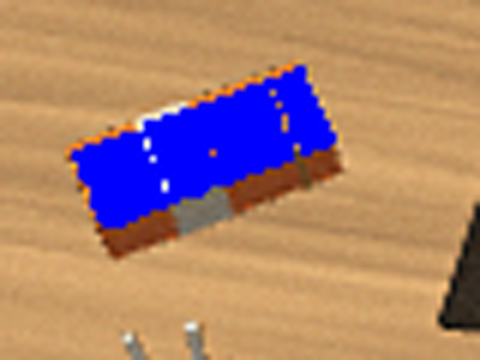

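```bash
python3 - <<'E'
from h import *
go(.474,-.397,.15,36)
E
```

```text
delta 0.0824 -0.2469 -0.1245 spin -12.3 | psi 23.7 q6 45 w 1.001 clk 28.2 F [ 0.1 -0.2 -0.6]
```

Request:
servo_tool(deltas="0 -0.247 -0.125 -12.3;0 -0.247 -0.125 -12.3;0 -0.247 -0.125 -12.3;0 -0.247 -0.125 -12.3;0.04 -0.247 -0.125 -12.3;0.08 -0.247 -0.125 -12.3;0.12 -0.247 -0.125 -12.3;0.15 -0.247 -0.125 -12.3")

```text
clock: 29.05
tool_pos: [0.4732, -0.3983, 0.0804]
eef_rot: [-0.488, 1.516, 0.492]
wrist_force: [1.0, -0.6, -0.7]
gripper_width: 1.001
```

```bash
python3 - <<'E'
from h import *
im=cap('scene');crop(im,150,120,270,220,'g2.png',6)
go(.474,-.397,.004,36)
E
```

```text
delta 0.0700 -0.0056 0.0019 spin -0.1 | psi 35.9 q6 8 w 0.996 clk 29.1 F [-2.   0.8 -3.4]
```

View pics/g2.png

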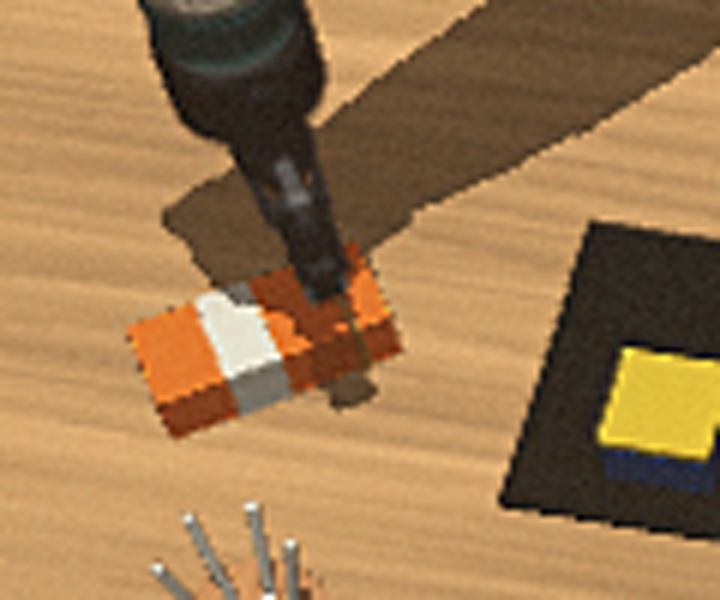

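Request:
servo_tool(deltas="0.025 -0.002 0.001 0;0.05 -0.002 0.001 0;0.065 -0.002 0.001 0;0.07 -0.002 0.001 0;0.072 -0.002 0.001 0;0.072 -0.002 0.001 0")

```text
clock: 29.7
tool_pos: [0.4774, -0.3987, 0.0131]
eef_rot: [-0.494, 1.513, 0.492]
wrist_force: [-0.1, 0.2, 0.4]
gripper_width: 0.999
```

Request:
servo_tool(deltas="0 0 0 0;0 0 0 0;0 0 0 0;0 0 0 0;0 0 0 0;0 0 0 0;0 0 0 0;0 0 0 0", claw=0.045, force=20)

```text
clock: 30.5
tool_pos: [0.4772, -0.399, 0.0134]
eef_rot: [-0.494, 1.514, 0.491]
wrist_force: [-1.7, -0.2, 6.4]
gripper_width: 0.654
```

```bash
python3 - <<'E'
from h import *
im=cap('scene');crop(im,150,120,270,220,'g3.png',6)
print(pose()[0]);go(.474,-.397,.004,36)
E
```

```text
[ 0.47723978 -0.39902975  0.0134355 ]
delta 0.0094 0.0036 -0.0014 spin 0.0 | psi 36.0 q6 8 w 0.650 clk 30.6 F [-1.   0.1  5.1]
```

View pics/g3.png

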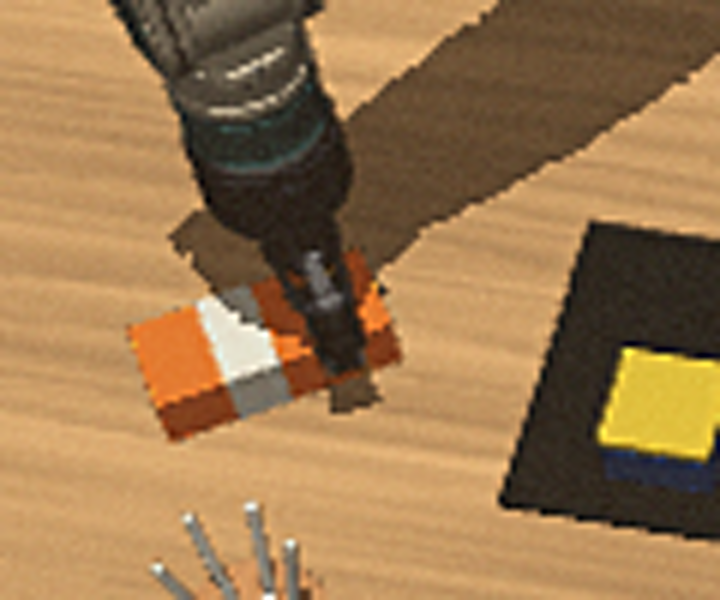

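Request:
servo_tool(deltas="0 0 0 0;0 0 0 0;0.004 0 0 0;0.009 0 0 0;0.01 0 0 0;0.01 0 0 0", claw=0.075)

```text
clock: 31.15
tool_pos: [0.4764, -0.3976, 0.0013]
eef_rot: [-0.492, 1.515, 0.494]
wrist_force: [0.5, 0.4, -0.6]
gripper_width: 0.881
```

Request:
servo_tool(deltas="0 0 0 0;0 0 0 0;0 0 0 0;0 0 0 0;0 0 0 0;0 0 0 0;0 0 0 0;0 0 0 0", claw=0.045, force=20)

```text
clock: 31.95
tool_pos: [0.4769, -0.3982, 0.0022]
eef_rot: [-0.493, 1.514, 0.492]
wrist_force: [0.7, -0.0, 0.1]
gripper_width: 0.656
```

Request:
servo_tool(deltas="-0.008 -0.002 0 0;-0.016 -0.005 0 0;-0.025 -0.009 0 0;-0.033 -0.014 0 0;-0.041 -0.019 0 0;-0.047 -0.024 0 0;-0.047 -0.024 0 0")

```text
clock: 32.65
tool_pos: [0.4924, -0.4193, 0.0507]
eef_rot: [-0.495, 1.513, 0.49]
wrist_force: [-0.1, 0.2, -2.1]
gripper_width: 0.656
```

```bash
python3 - <<'E'
from h import *
im=cap('scene');crop(im,150,100,270,220,'g4.png',5)
print(pose()[0],state()['wrist_force'],state()['gripper_width'])
E
```

```text
[ 0.49163241 -0.4183639   0.04984986] [-0.01282259  0.32003917 -2.70784811] 0.6579234028276684
```

View pics/g4.png

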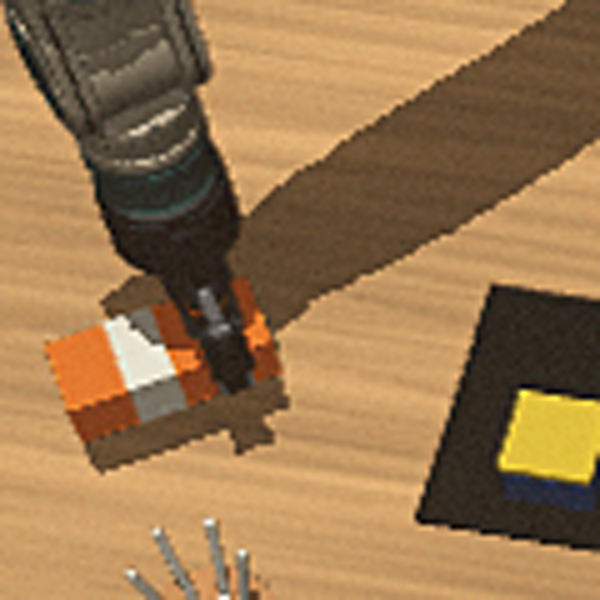

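Request:
servo_tool(deltas="0.02 0 0 0;0.04 0 0 0;0.047 0 0 0;0.048 0 0 0;0.048 0 0 0")

```text
clock: 33.2
tool_pos: [0.4905, -0.417, 0.0011]
eef_rot: [-0.492, 1.515, 0.494]
wrist_force: [0.0, 0.4, -0.8]
gripper_width: 0.653
```

Request:
servo_tool(deltas="0 0 0 0;0 0 0 0;0 0 0 0;0 0 0 0", claw=0.075)

```text
clock: 33.6
tool_pos: [0.4912, -0.4178, 0.0014]
eef_rot: [-0.493, 1.514, 0.492]
wrist_force: [0.2, -0.5, -0.5]
gripper_width: 0.88
```

```bash
cat >> h.py <<'E'
def carton():
  for n in ['top','scene']:
    im=cap(n); rr=vision.trace(n,'teabox')
    if not rr: print(n,'none');continue
    r=rr[0]; g=cv2.dilate(r['region'].astype(np.uint8),np.ones((3,3)))>0
    v=im.max(2).astype(int)
    m=(g&(v>(216 if n=='top' else 174))&((im[...,0].astype(int)-im[...,2]>120)|(im.min(2)>150))).astype(np.uint8)
    m=cv2.morphologyEx(m,cv2.MORPH_OPEN,np.ones((2,2)))
    nl,lab,st,ce=cv2.connectedComponentsWithStats(m);i=1+np.argmax(st[1:,4])
    ys,xs=np.where(lab==i)
    P=np.array([at(n,(x,y),.036)[:2] for x,y in zip(xs,ys)])*1000
    a=cv2.minAreaRect(P.astype(np.float32)); print(n,len(xs),np.round(a[0]),np.round(a[1]),round(a[2],1),P.mean(0).round(1))
E
python3 - <<'E'
from h import *
carton()
im=cap('scene');crop(im,150,100,270,220,'g5.png',5)
print(pose()[0],state()['wrist_force'],state()['gripper_width'])
E
```

```text
top 18 [ 491. -390.] [14. 12.] 45.1 [ 490.5 -389.3]
scene 296 [ 525. -463.] [58. 80.] 36.0 [ 531.7 -466.5]
[ 0.49095258 -0.41752416  0.00110217] [ 0.37347372 -0.93049999 -0.31260267] 0.8752938919631483
```

View pics/g5.png

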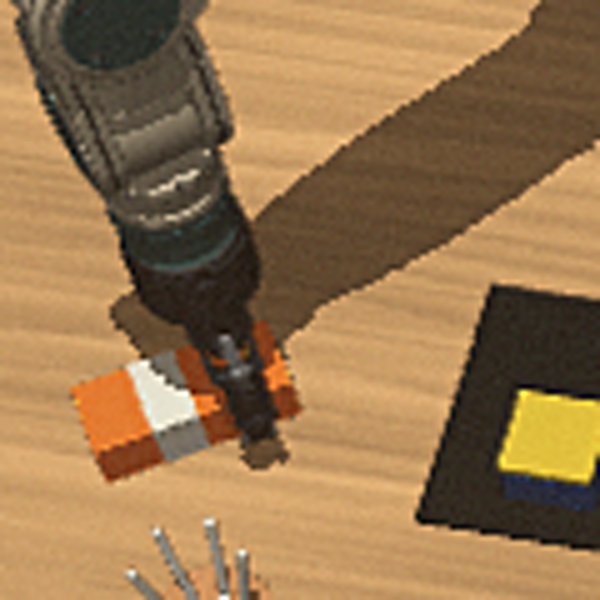

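Request:
servo_tool(deltas="0 0.009 0 0;0 0.018 0 0;0 0.018 0 0;0 0.018 0 0")

```text
clock: 34.25
tool_pos: [0.4799, -0.4024, 0.0011]
eef_rot: [-0.493, 1.514, 0.493]
wrist_force: [-0.4, -0.5, 0.1]
gripper_width: 0.881
```

Request:
servo_tool(deltas="0 0 0 0;0 0 0 0;0 0 0 0;0 0 0 0;0 0 0 0;0 0 0 0;0 0 0 0", claw=0.052, force=20)

```text
clock: 34.95
tool_pos: [0.4807, -0.4033, 0.0014]
eef_rot: [-0.493, 1.514, 0.492]
wrist_force: [0.5, -0.5, 2.3]
gripper_width: 0.651
```

Request:
servo_tool(deltas="-0.02 0 0 0;-0.06 -0.01 0 0;-0.11 -0.02 0 0;-0.11 -0.02 0 0;-0.11 -0.02 0 0;-0.11 -0.02 0 0")

```text
clock: 35.55
tool_pos: [0.4904, -0.4173, 0.1087]
eef_rot: [-0.489, 1.516, 0.496]
wrist_force: [0.3, 0.5, -3.0]
gripper_width: 0.653
```

```bash
python3 - <<'E'
from h import *
im=cap('scene');crop(im,150,70,270,220,'g6.png',5)
print(pose()[0],state()['wrist_force'],state()['gripper_width'])
E
```

```text
[ 0.49014663 -0.41705023  0.10816583] [-0.55185862  0.08990402 -2.3872255 ] 0.6516870855319542
```

View pics/g6.png

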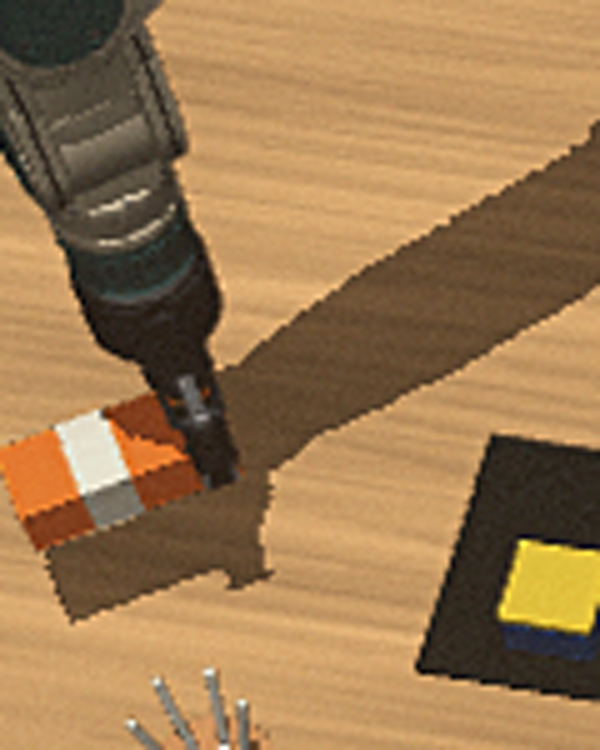

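Request:
servo_tool(deltas="0.02 0 0 0;0.05 0 0 0;0.06 0 0 0;0.06 0 0 0")

```text
clock: 36.0
tool_pos: [0.4893, -0.4161, 0.047]
eef_rot: [-0.487, 1.518, 0.499]
wrist_force: [-0.5, 0.6, -2.9]
gripper_width: 0.653
```

Request:
servo_tool(deltas="0 0 0 0;0 0 0 0;0 0 0 0", claw=0.0555)

```text
clock: 36.3
tool_pos: [0.493, -0.4201, 0.0527]
eef_rot: [-0.495, 1.513, 0.491]
wrist_force: [-0.6, 0.3, -2.1]
gripper_width: 0.657
```

```bash
python3 - <<'E'
from h import *
im=cap('scene');crop(im,150,90,270,220,'g7.png',5)
print(pose()[0],state()['wrist_force'],state()['gripper_width']*.0854)
E
```

```text
[ 0.4928884  -0.41994724  0.0525058 ] [ 0.17274675 -0.31479802 -2.15128629] 0.055886082887160245
```

View pics/g7.png

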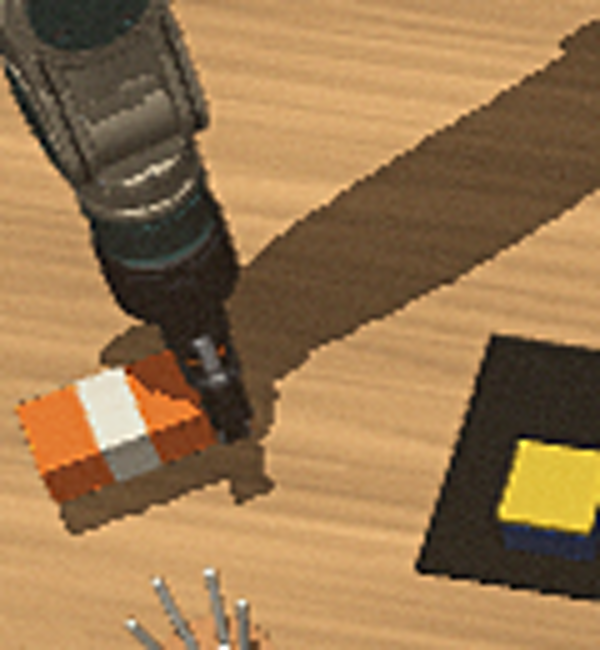

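Request:
servo_tool(deltas="0 0 0 0;0 0 0 0;0 0 0 0", claw=0.056)

```text
clock: 36.65
tool_pos: [0.4926, -0.4196, 0.0519]
eef_rot: [-0.494, 1.513, 0.492]
wrist_force: [-0.6, -0.2, 0.1]
gripper_width: 0.654
```

```bash
python3 - <<'E'
from h import *
im=cap('scene');crop(im,150,90,270,220,'g8.png',5)
print(pose()[0],state()['wrist_force'],state()['gripper_width']*.0854)
E
```

```text
[ 0.49251981 -0.41957837  0.05179908] [ 0.7077979   0.19875524 -0.00628539] 0.055911212504093616
```

View pics/g8.png

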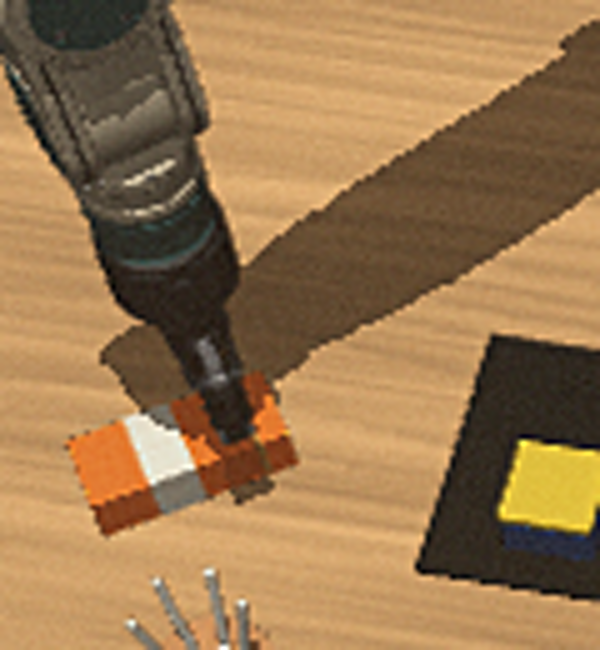

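Request:
servo_tool(deltas="-0.02 0 0 0;-0.05 0 0 0;-0.08 0.05 0 0;-0.08 0.1 0 0;-0.08 0.14 0 0;-0.08 0.14 0 0", claw=0.0854)

```text
clock: 37.3
tool_pos: [0.4034, -0.2985, 0.1289]
eef_rot: [-0.486, 1.519, 0.502]
wrist_force: [0.1, -1.0, -1.6]
gripper_width: 1.003
```

```bash
python3 - <<'E'
from h import *
carton(); go(.5,-.4,.05,36)
im=cap('top');crop(im,400,180,520,270,'g9.png',5)
E
```

```text
top none
scene 584 [ 513. -444.] [ 58. 130.] 36.3 [ 513.9 -443.9]
delta 0.0824 -0.1271 0.0174 spin 0.0 | psi 36.0 q6 10 w 0.998 clk 37.5 F [-0.7 -0.4  0.2]
```

View pics/g9.png

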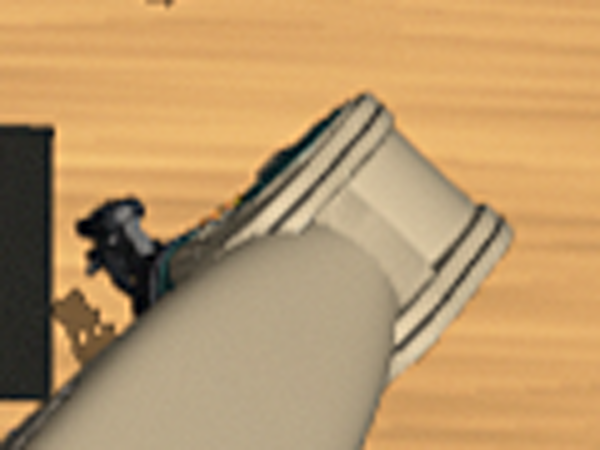

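```bash
python3 - <<'E'
from h import *
go(.481,-.402,.05,36)
E
```

```text
delta 0.0823 -0.1171 0.0009 spin 0.0 | psi 36.0 q6 10 w 1.002 clk 37.5 F [ 0.1 -0.2 -0.1]
```

Request:
servo_tool(deltas="0 -0.05 0.001 0;0.02 -0.1 0.001 0;0.05 -0.117 0.001 0;0.082 -0.117 0.001 0;0.11 -0.117 0.001 0;0.125 -0.117 0.001 0;0.131 -0.117 0.001 0;0.131 -0.117 0.001 0")

```text
clock: 38.35
tool_pos: [0.4796, -0.4003, -0.0003]
eef_rot: [-0.492, 1.514, 0.493]
wrist_force: [0.3, 0.2, 0.3]
gripper_width: 1.0
```

Request:
servo_tool(deltas="0 0 0 0;0 0 0 0;0 0 0 0;0 0 0 0;0 0 0 0;0 0 0 0;0 0 0 0;0 0 0 0", claw=0.0545, force=20)

```text
clock: 39.15
tool_pos: [0.4805, -0.4011, 0.002]
eef_rot: [-0.495, 1.513, 0.49]
wrist_force: [0.3, -0.3, 6.7]
gripper_width: 0.653
```

Request:
servo_tool(deltas="-0.02 0 0 0;-0.04 0 0 0;-0.05 0 0 0;-0.05 0 0 0")

```text
clock: 39.55
tool_pos: [0.4802, -0.4007, 0.0516]
eef_rot: [-0.495, 1.513, 0.491]
wrist_force: [-0.1, -0.9, -2.4]
gripper_width: 0.652
```

Request:
servo_tool(deltas="0 0 0 0;0 0 0 0", claw=0.0556)

```text
clock: 39.75
tool_pos: [0.4785, -0.399, 0.0487]
eef_rot: [-0.491, 1.515, 0.495]
wrist_force: [0.1, 0.1, -2.4]
gripper_width: 0.65
```

Request:
servo_tool(deltas="0 0 0 0;0 0 0 0;0 0 0 0", claw=0.0557)

```text
clock: 40.05
tool_pos: [0.4791, -0.3997, 0.0496]
eef_rot: [-0.492, 1.514, 0.493]
wrist_force: [0.0, -0.6, -2.2]
gripper_width: 0.651
```

```bash
python3 - <<'E'
from h import *
im=cap('scene');crop(im,150,90,270,220,'g10.png',5)
print(pose()[0],state()['wrist_force'],state()['gripper_width']*.0854)
E
```

```text
[ 0.47923413 -0.39980041  0.04972019] [ 0.57175566  0.31892288 -2.34217334] 0.05596562774534399
```

View pics/g10.png

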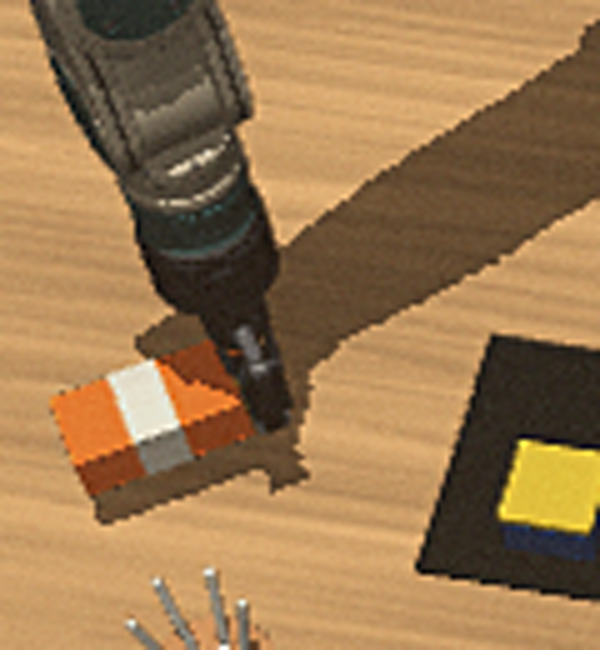

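Request:
servo_tool(deltas="0 0 0 0;0 0 0 0;0 0 0 0", claw=0.0558)

```text
clock: 40.4
tool_pos: [0.4794, -0.4, 0.0501]
eef_rot: [-0.493, 1.514, 0.493]
wrist_force: [0.7, 0.1, -2.9]
gripper_width: 0.655
```

```bash
python3 - <<'E'
from h import *
im=cap('scene');crop(im,150,90,270,220,'g11.png',5)
print(pose()[0],state()['wrist_force'],state()['gripper_width']*.0854,state()['moment'])
E
```

```text
[ 0.47943209 -0.39995025  0.05015036] [ 0.34900013 -1.12607526 -2.53193743] 0.056014011401756686 [0.10874344 0.02956898 0.02110929]
```

View pics/g11.png

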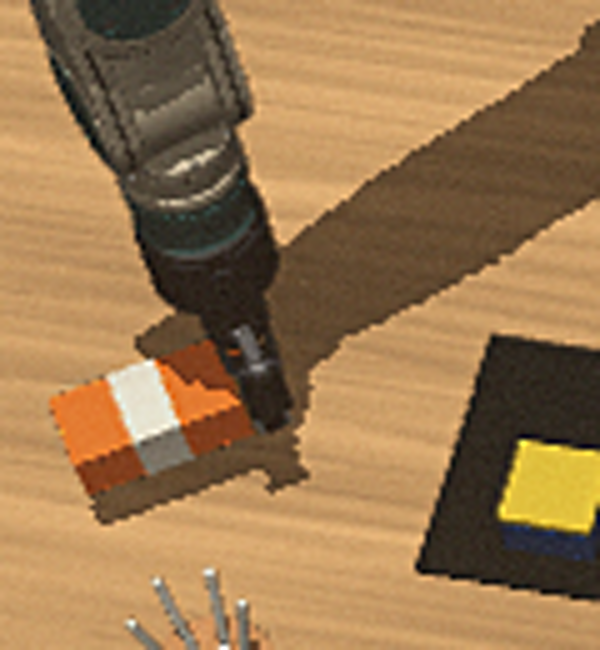

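Request:
servo_tool(deltas="0 0 0 0;0 0 0 0", claw=0.0559)

```text
clock: 40.65
tool_pos: [0.4797, -0.4002, 0.0504]
eef_rot: [-0.493, 1.514, 0.492]
wrist_force: [0.2, -0.0, -0.9]
gripper_width: 0.655
```

```bash
python3 - <<'E'
from h import *
im=cap('scene');crop(im,150,90,270,220,'g12.png',5)
print(pose()[0],state()['wrist_force'],state()['gripper_width']*.0854,state()['moment'])
E
```

```text
[ 0.47966489 -0.40027239  0.05046119] [ 0.52685486  0.57783107 -2.17536279] 0.056273087463383116 [-0.00162753  0.01751127  0.04451577]
```

View pics/g12.png

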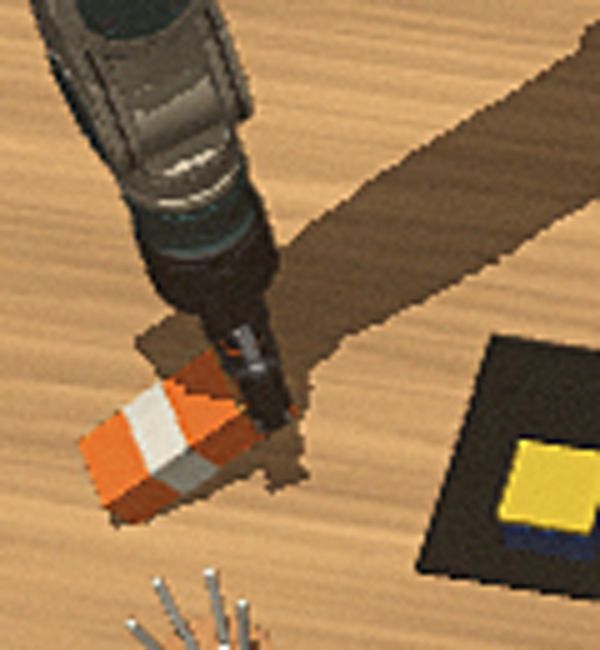

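Request:
servo_tool(deltas="0 0 0 0;0 0 0 0;-0.02 0 0 0;-0.04 0 0 0;-0.06 0 0 0;-0.06 0 0 0", claw=0.055)

```text
clock: 41.3
tool_pos: [0.4811, -0.4017, 0.113]
eef_rot: [-0.497, 1.511, 0.488]
wrist_force: [0.7, -1.1, -1.9]
gripper_width: 0.647
```

Request:
servo_tool(deltas="0 0 0 0;0 0 0 0", claw=0.0559)

```text
clock: 41.5
tool_pos: [0.4787, -0.3994, 0.1087]
eef_rot: [-0.491, 1.515, 0.494]
wrist_force: [-0.1, 0.4, -4.0]
gripper_width: 0.654
```

Request:
servo_tool(deltas="0 0 0 0;0 0 0 0", claw=0.055)

```text
clock: 41.7
tool_pos: [0.4787, -0.3993, 0.1088]
eef_rot: [-0.491, 1.515, 0.494]
wrist_force: [0.5, -0.1, -2.3]
gripper_width: 0.65
```

```bash
python3 - <<'E'
from h import *
im=cap('scene');crop(im,150,70,270,220,'g13.png',5)
print(pose()[0],state()['wrist_force'],state()['gripper_width']*.0854,state()['moment'])
E
```

```text
[ 0.47898802 -0.39951165  0.10901808] [ 0.2695715   0.4755367  -2.79764305] 0.055499420042816376 [ 0.018432    0.02484855 -0.04401822]
```

View pics/g13.png

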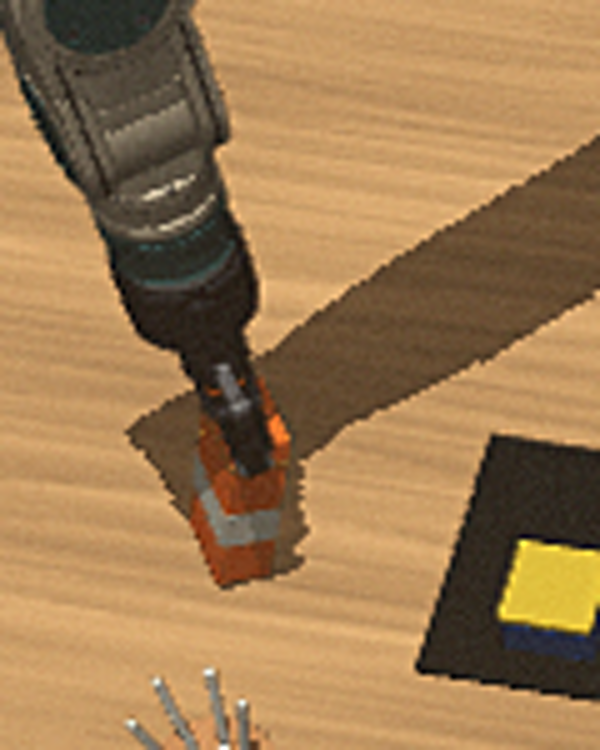

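Request:
servo_tool(deltas="0 0 0 0;0 0 0 0;-0.02 0 0 0;-0.04 0 0 0;-0.05 0 0 0;-0.05 0 0 0", claw=0.045, force=35)

```text
clock: 42.35
tool_pos: [0.4806, -0.4012, 0.1622]
eef_rot: [-0.496, 1.512, 0.489]
wrist_force: [0.5, -1.3, -2.0]
gripper_width: 0.645
```

```bash
python3 - <<'E'
from h import *
go(.42,-.225,.155,90)
E
```

```text
delta 0.0064 0.1781 0.0547 spin -53.9 | psi 36.1 q6 8 w 0.645 clk 42.4 F [ 0.5 -1.3 -2. ]
```

Request:
servo_tool(deltas="0 0.022 0.007 -7;0 0.044 0.014 -14;0 0.066 0.021 -21;0 0.09 0.028 -28;0 0.11 0.035 -35;0 0.135 0.042 -42;0 0.157 0.048 -48;0 0.178 0.055 -54")

```text
clock: 43.15
tool_pos: [0.4178, -0.2222, 0.1589]
eef_rot: [-1.211, 1.207, 1.215]
wrist_force: [0.1, -0.8, -1.8]
gripper_width: 0.646
```

```bash
python3 - <<'E'
from h import *
im=cap('scene');crop(im,200,100,340,220,'g14.png',5);im=cap('top');crop(im,310,150,430,270,'g15.png',5)
go(.42,-.225,.155,90)
E
```

```text
delta 0.0035 -0.0034 -0.0047 spin 0.2 | psi 90.2 q6 -36 w 0.646 clk 43.2 F [ 0.3 -0.3 -2.6]
```

View pics/g14.png

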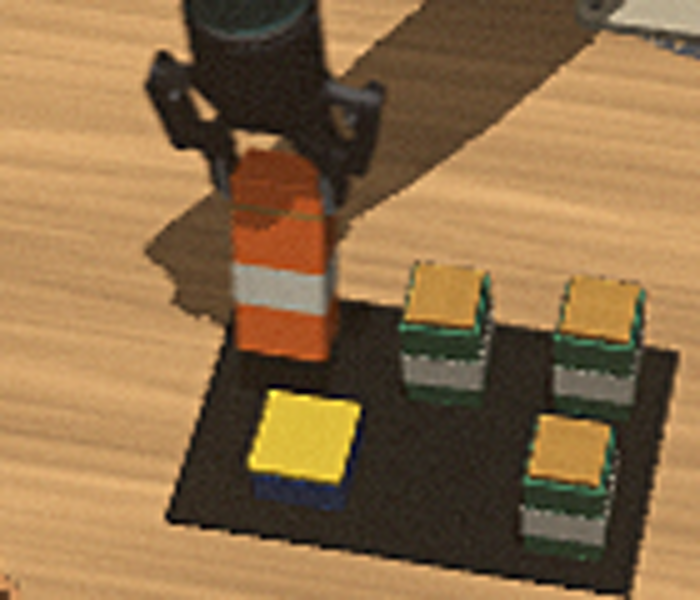

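View pics/g15.png

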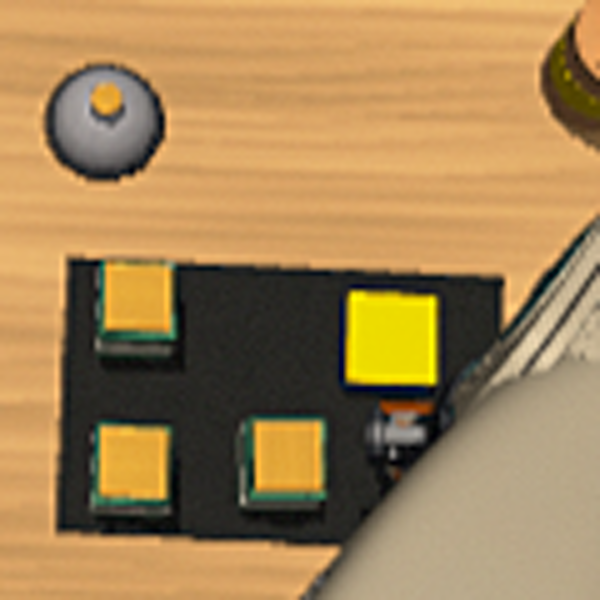

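```bash
python3 - <<'E'
from h import *
for t in [-15,-8,0,8,15]:
    a=np.radians(t)
    out=[]
    for (w,u,x) in [(-.028,-.119,.018),(.028,-.119,.018),(-.028,.011,.018),(.028,.011,.018)]:
        X=x*np.cos(a)-u*np.sin(a)*1; Z=u*np.cos(a)+x*np.sin(a)
        out.append(((proj('scene',(.418+X,-.222+w,.178+Z))[0]-[200,100])*5).round())
    print(t,np.array(out).tolist())
E
```

```text
-15 [[264.0, 278.0], [348.0, 290.0], [226.0, 195.0], [318.0, 208.0]]
-8 [[258.0, 296.0], [343.0, 309.0], [226.0, 191.0], [318.0, 205.0]]
0 [[251.0, 316.0], [337.0, 329.0], [226.0, 187.0], [318.0, 200.0]]
8 [[244.0, 333.0], [330.0, 346.0], [227.0, 182.0], [319.0, 195.0]]
15 [[238.0, 346.0], [325.0, 359.0], [227.0, 178.0], [319.0, 191.0]]
```

Request:
servo_tool(deltas="0.015 -0.003 -0.003 0;0.03 -0.003 -0.003 0;0.04 -0.003 -0.003 0;0.045 -0.003 -0.003 0;0.045 -0.003 -0.003 0")

```text
clock: 43.75
tool_pos: [0.4214, -0.2264, 0.1141]
eef_rot: [-1.208, 1.209, 1.211]
wrist_force: [-0.5, -0.5, -2.4]
gripper_width: 0.645
```

```bash
python3 - <<'E'
from h import *
im=cap('scene');crop(im,200,100,340,220,'g16.png',5)
go(.42,-.225,.155,90);print(pose()[0])
E
```

```text
delta -0.0402 0.0019 0.0017 spin 0.0 | psi 90.0 q6 -36 w 0.649 clk 43.8 F [ 0.1  0.  -2.7]
[ 0.42190897 -0.22669823  0.11476003]
```

View pics/g16.png

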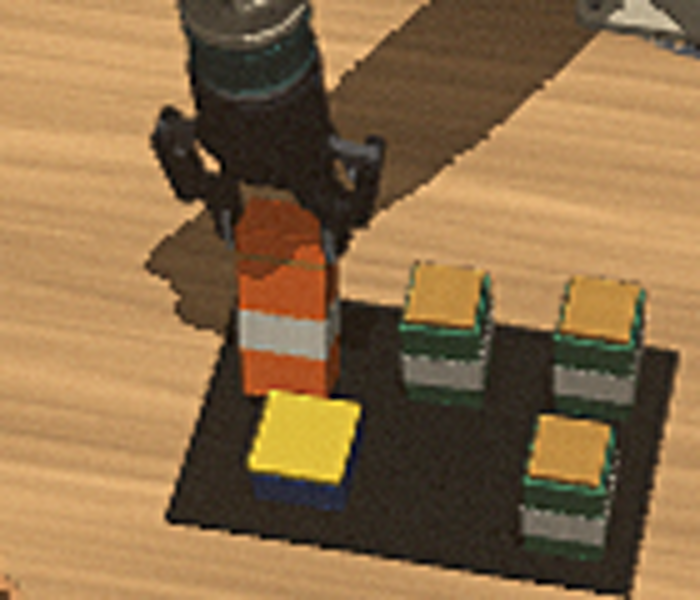

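Request:
servo_tool(deltas="0.003 0 0 0;0.006 0 0 0;0.008 0 0 0;0.008 0 0 0")

```text
clock: 44.2
tool_pos: [0.4244, -0.2278, 0.112]
eef_rot: [-1.214, 1.207, 1.205]
wrist_force: [-4.1, 4.0, 22.8]
gripper_width: 0.651
```

Request:
servo_tool(deltas="-0.005 0 0 0;-0.008 0 0 0;-0.008 0 0 0")

```text
clock: 44.5
tool_pos: [0.4224, -0.2269, 0.1154]
eef_rot: [-1.211, 1.209, 1.209]
wrist_force: [0.8, -0.5, -2.8]
gripper_width: 0.646
```

Request:
servo_tool(deltas="0 0 0 0;0 0 0 0", claw=0.0558, force=20)

```text
clock: 44.7
tool_pos: [0.4217, -0.2264, 0.1145]
eef_rot: [-1.209, 1.209, 1.211]
wrist_force: [0.2, -0.2, -3.0]
gripper_width: 0.653
```

Request:
servo_tool(deltas="0 0 0 0;0 0 0 0;0 0 0 0", claw=0.0559)

```text
clock: 45.0
tool_pos: [0.422, -0.2266, 0.1149]
eef_rot: [-1.21, 1.209, 1.21]
wrist_force: [-0.4, -0.6, -3.1]
gripper_width: 0.654
```

```bash
python3 - <<'E'
from h import *
im=cap('scene');crop(im,200,100,340,220,'g17.png',5)
go(.42,-.225,.155,90);print(pose()[0])
E
```

```text
delta -0.0400 0.0020 0.0016 spin 0.0 | psi 90.0 q6 -36 w 0.654 clk 45.0 F [ 0.1 -0.2 -2.6]
[ 0.42204057 -0.22662422  0.11495857]
```

View pics/g17.png

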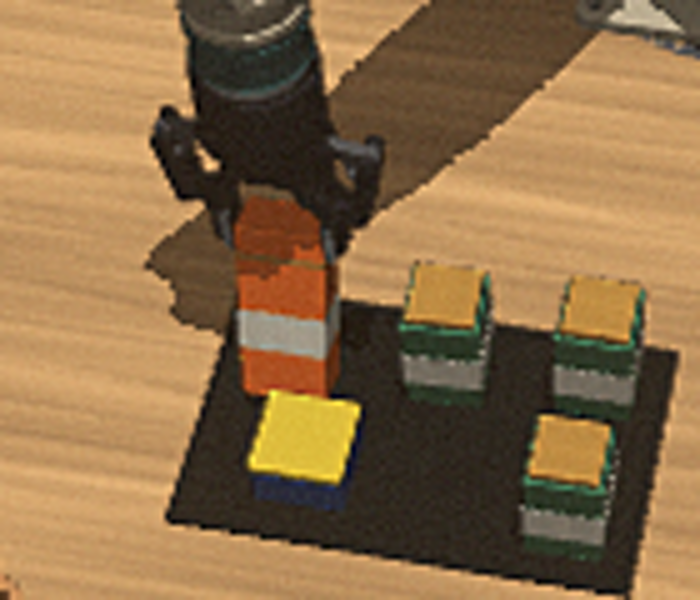

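Request:
servo_tool(deltas="0.001 0 0 0;0.002 0 0 0;0.003 -0.002 0 0;0.003 -0.005 0 0;0.003 -0.008 0 0;0.003 -0.011 0 0;0.003 -0.011 0 0")

```text
clock: 45.75
tool_pos: [0.434, -0.2268, 0.1125]
eef_rot: [-1.211, 1.208, 1.209]
wrist_force: [0.0, 0.8, 2.1]
gripper_width: 0.654
```

```bash
python3 - <<'E'
from h import *
im=cap('scene');crop(im,200,100,340,220,'g18.png',5)
go(.42,-.225,.155,90);print(pose()[0])
E
```

```text
delta -0.0426 0.0138 0.0018 spin 0.1 | psi 90.1 q6 -35 w 0.654 clk 45.8 F [0.5 1.6 1.7]
[ 0.43384052 -0.22679059  0.11245669]
```

View pics/g18.png

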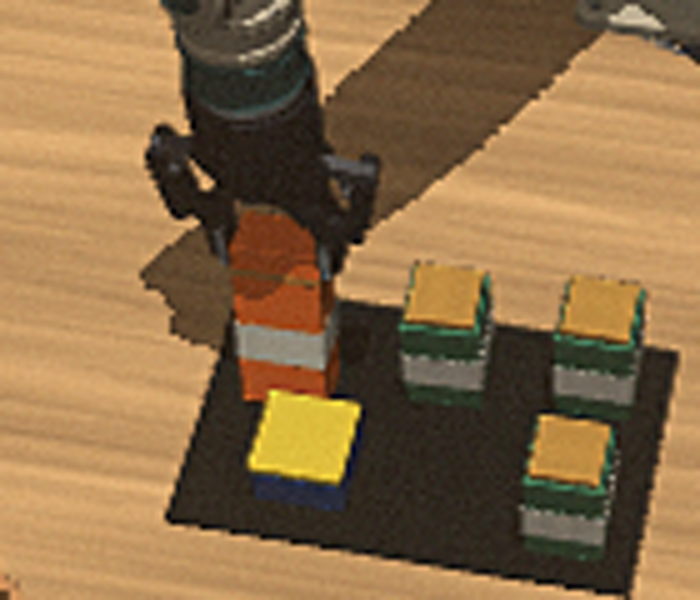

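Request:
servo_tool(deltas="0.001 -0.003 0 0;0.001 -0.006 0 0;0.001 -0.009 0 0;0.001 -0.012 0 0;0.001 -0.012 0 0")

```text
clock: 46.3
tool_pos: [0.4457, -0.2267, 0.1112]
eef_rot: [-1.21, 1.208, 1.21]
wrist_force: [0.7, -0.0, 2.4]
gripper_width: 0.655
```

```bash
python3 - <<'E'
from h import *
im=cap('scene');crop(im,200,100,340,220,'g19.png',5)
go(.42,-.225,.155,90);print(pose()[0])
x=.43
for x in (.42,.43,.44):
  print([((proj('scene',(x+.018,-.2268+w,z))[0]-[200,100])*5).round().tolist() for w in(-.028,.028) for z in (.004,.054,.114,.134)])
E
```

```text
delta -0.0439 0.0255 0.0017 spin 0.1 | psi 90.1 q6 -34 w 0.657 clk 46.4 F [1.3 2.  3. ]
[ 0.44554201 -0.22671532  0.11116346]
[[253.0, 366.0], [244.0, 322.0], [233.0, 265.0], [229.0, 245.0], [336.0, 379.0], [329.0, 335.0], [321.0, 278.0], [318.0, 258.0]]
[[249.0, 379.0], [240.0, 334.0], [229.0, 278.0], [225.0, 258.0], [333.0, 391.0], [326.0, 347.0], [317.0, 291.0], [314.0, 271.0]]
[[246.0, 391.0], [236.0, 347.0], [225.0, 290.0], [221.0, 271.0], [329.0, 404.0], [322.0, 360.0], [313.0, 304.0], [310.0, 284.0]]
```

View pics/g19.png

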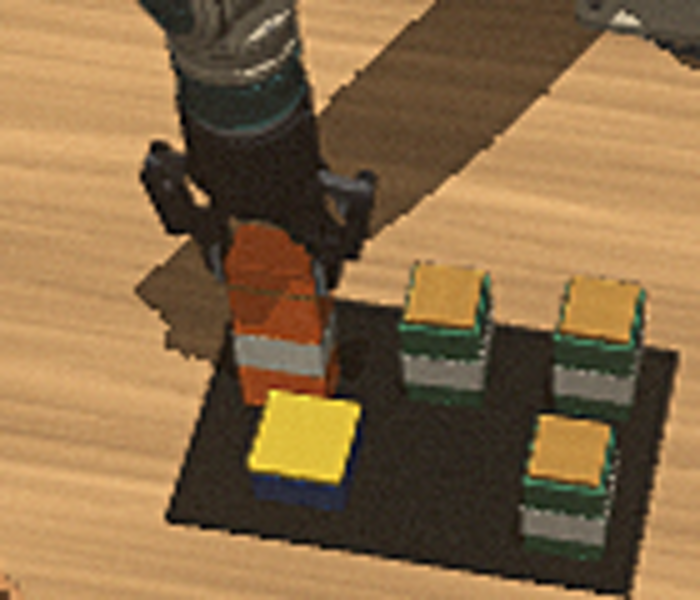

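Request:
servo_tool(deltas="0 -0.002 0 0;0.001 -0.004 0 0;0.001 -0.004 0 0")

```text
clock: 46.65
tool_pos: [0.4497, -0.2267, 0.1104]
eef_rot: [-1.21, 1.208, 1.209]
wrist_force: [0.3, 1.7, 4.3]
gripper_width: 0.655
```

Request:
servo_tool(deltas="0 0 0 0;0 0 0 0;0 0 0 0", claw=0.058)

```text
clock: 46.95
tool_pos: [0.4485, -0.2265, 0.1095]
eef_rot: [-1.209, 1.21, 1.211]
wrist_force: [0.2, 0.0, -0.1]
gripper_width: 0.68
```

```bash
python3 - <<'E'
from h import *
im=cap('scene');crop(im,200,100,340,220,'g20.png',5)
go(.42,-.225,.155,90);print(pose()[0])
E
```

```text
delta -0.0454 0.0286 0.0016 spin 0.0 | psi 90.0 q6 -34 w 0.680 clk 47.0 F [0.5 0.1 0.1]
[ 0.44854816 -0.22653484  0.10956911]
```

View pics/g20.png

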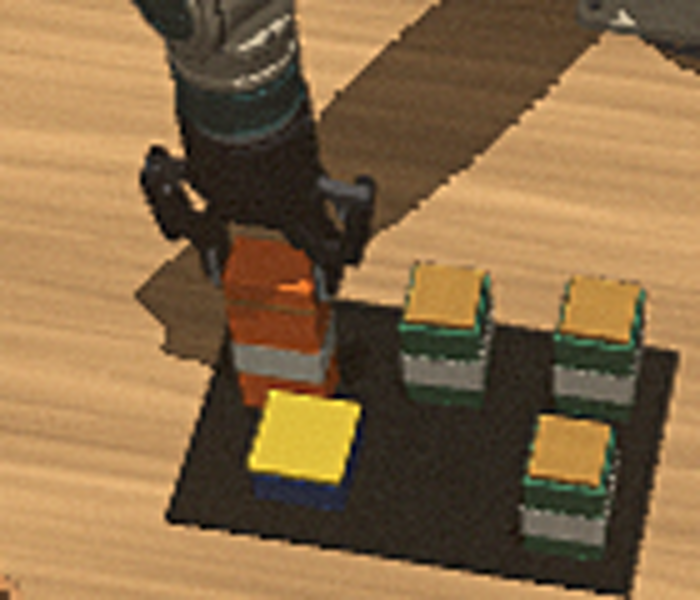

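Request:
servo_tool(deltas="0 0 0 0;0 0 0 0;0 0 0 0;-0.015 0 0 0;-0.035 0 0 0;-0.07 0 0 0;-0.11 0 0 0;-0.15 0 0 0", claw=0.075)

```text
clock: 47.8
tool_pos: [0.4487, -0.2264, 0.2612]
eef_rot: [-1.209, 1.209, 1.21]
wrist_force: [0.9, -0.1, -0.4]
gripper_width: 0.877
```

Request:
servo_tool(deltas="0 0.02 0.05 0;0 0.02 0.1 0;0 0.0 0.15 0;0 -0.05 0.2 0;0 -0.1 0.24 0;0 -0.13 0.24 0", claw=0)

```text
clock: 48.4
tool_pos: [0.5638, 0.0094, 0.2606]
eef_rot: [-1.212, 1.207, 1.211]
wrist_force: [0.9, -0.2, -0.0]
gripper_width: -0.001
```

```bash
python3 - <<'E'
from h import *
im=cap('scene');crop(im,160,100,350,270,'h1.png',4)
im2=cap('top');crop(im2,310,150,430,270,'h2.png',5)
go(.663,-.005,.12,90);print(pose()[0])
find('tin1',.094);find('sweets',.044)
for q in ['plunger_top','bell']:
  for n in ['top','scene']:
    for r in vision.landmark_of(n,q)[:1]: print(q,n,r['score'],at(n,np.array(r['xy'])*[640,400],.064 if q!='bell' else 0))
E
```

```text
delta 0.1391 -0.0943 -0.0148 spin 0.3 | psi 90.3 q6 -6 w -0.000 clk 48.5 F [-1.8  0.4 -0.6]
[0.56828179 0.00918794 0.2588827 ]
top
   (array([ 0.4241, -0.1246]), array([ 0.4243, -0.1256]), 41, 41, 2.2, 183)
scene
   (array([ 0.4205, -0.1269]), array([ 0.4204, -0.1266]), 44, 42, 2.1, 152)
top
   (array([ 0.5107, -0.1968]), array([ 0.5112, -0.1986]), 62, 60, 0.5, 333)
scene
plunger_top scene 0.39 [ 0.67019153 -0.01140813  0.064     ]
bell scene 0.56 [ 0.65562288 -0.00377917  0.        ]
```

View pics/h1.png

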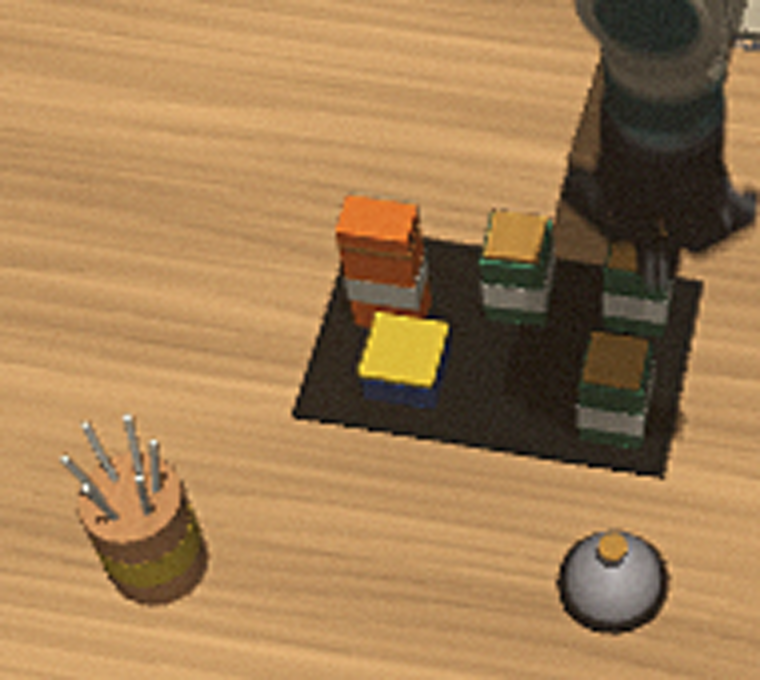

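View pics/h2.png

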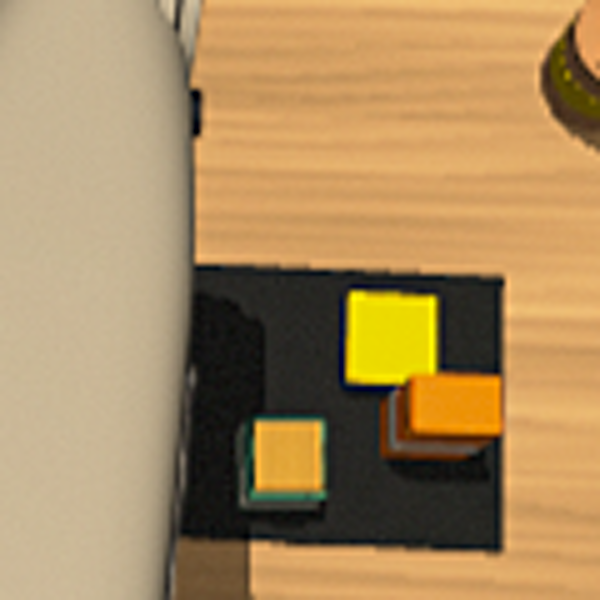

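Request:
servo_tool(deltas="0 -0.05 -0.01 0;0 -0.094 -0.014 0;0.05 -0.095 -0.014 0;0.1 -0.095 -0.014 0;0.15 -0.095 -0.014 0;0.17 -0.095 -0.014 0;0.17 -0.095 -0.014 0;0.17 -0.095 -0.014 0")

```text
clock: 49.9
tool_pos: [0.659, -0.0074, 0.0906]
eef_rot: [-1.21, 1.209, 1.21]
wrist_force: [-0.1, 0.2, 1.0]
gripper_width: 0.0
```

```bash
python3 - <<'E'
from h import *
im=cap('scene');crop(im,280,190,350,260,'h3.png',8)
go(.663,-.005,.054,90);p=pose()[0];print(p,(proj('scene',p)-[280,190])*8)
E
```

```text
delta 0.0381 -0.0026 0.0025 spin 0.0 | psi 90.0 q6 -6 w 0.000 clk 50.0 F [ 0.8 -0.5  0.6]
[ 0.66023852 -0.00747424  0.092068  ] [[256.97785035 330.25606363]]
```

View pics/h3.png

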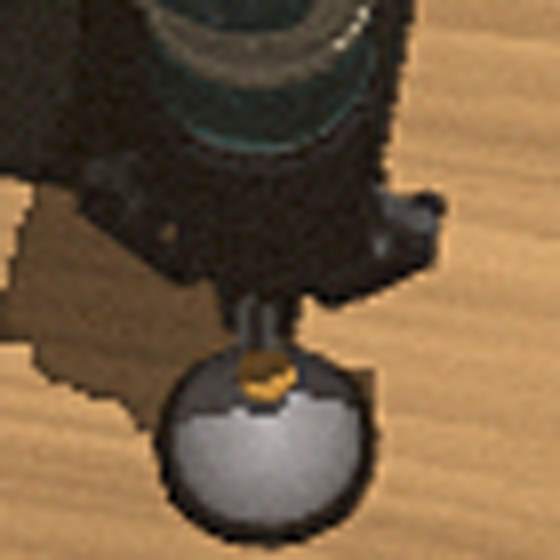

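Request:
servo_tool(deltas="0.01 -0.003 0.002 0;0.02 -0.003 0.002 0;0.026 -0.003 0.002 0;0.031 -0.003 0.002 0;0.035 -0.003 0.002 0;0.038 -0.003 0.002 0;0.04 -0.003 0.002 0;0.04 -0.003 0.002 0")

```text
clock: 50.75
tool_pos: [0.6621, -0.0051, 0.0538]
eef_rot: [-1.211, 1.208, 1.209]
wrist_force: [-7.0, 0.0, 20.1]
gripper_width: 0.001
```

Request:
servo_tool(deltas="0 0 0 0;0 0 0 0;-0.01 0 0 0;-0.03 0 0 0;-0.06 0 0 0;-0.1 0 0 0;-0.14 0 0 0;-0.14 0 0 0")

```text
clock: 51.55
tool_pos: [0.666, -0.0057, 0.1973]
eef_rot: [-1.217, 1.201, 1.2]
wrist_force: [1.2, 0.1, 0.4]
gripper_width: -0.005
```

Request:
servo_tool(deltas="-0.03 -0.02 0.05 0;-0.03 0 0.1 0;-0.03 0.05 0.15 0;-0.03 0.1 0.2 0;-0.03 0.15 0.25 0;-0.03 0.2 0.28 0;-0.03 0.22 0.3 0;-0.03 0.22 0.3 0")

```text
clock: 52.35
tool_pos: [0.4454, 0.2901, 0.2191]
eef_rot: [-1.209, 1.21, 1.21]
wrist_force: [0.8, 0.3, -0.2]
gripper_width: 0.0
```

```bash
python3 - <<'E'
from h import *
im=cap('scene','z1.png');im2=cap('top','z2.png')
find('tin1',.094);find('sweets',.044)
for n in ['top','scene']:
  for q,z in [('teabox_center',.069),('sugar',.034),('mat',0),('cup',0),('remote',0),('straws',0)]:
    for r in vision.landmark_of(n,q)[:1]: print(q,n,round(r['score'],2),at(n,np.array(r['xy'])*[640,400],z).round(3))
print(pose()[0],state()['clock'])
E
```

```text
top
   (array([ 0.4241, -0.1246]), array([ 0.4243, -0.1256]), 41, 41, 2.2, 183)
   (array([ 0.5231, -0.0264]), array([ 0.5237, -0.0267]), 43, 39, 1.8, 177)
   (array([ 0.4167, -0.028 ]), array([ 0.4159, -0.0283]), 44, 41, 1.9, 197)
   (array([0.6401, 0.2304]), array([0.6399, 0.2307]), 17, 2, -12.3, 6)
scene
   (array([ 0.4134, -0.0293]), array([ 0.4132, -0.0293]), 44, 42, 0.3, 157)
   (array([ 0.4208, -0.1269]), array([ 0.4206, -0.127 ]), 45, 43, 2.3, 159)
   (array([ 0.5204, -0.0292]), array([ 0.5202, -0.0293]), 43, 42, 0.4, 173)
top
   (array([ 0.5112, -0.1973]), array([ 0.5112, -0.1986]), 62, 60, 0.5, 336)
scene
   (array([ 0.5086, -0.2004]), array([ 0.5084, -0.201 ]), 62, 60, 0.8, 311)
teabox_center top 0.79 [ 0.452 -0.221  0.069]
mat top 0.75 [ 0.421 -0.122  0.   ]
cup top 0.61 [ 0.66  -0.013  0.   ]
remote top 0.62 [0.674 0.437 0.   ]
straws top 0.63 [ 0.696 -0.346  0.   ]
teabox_center scene 0.57 [ 0.461 -0.218  0.069]
sugar scene 0.76 [0.524 0.362 0.034]
mat scene 0.83 [ 0.469 -0.135  0.   ]
cup scene 0.62 [0.362 0.439 0.   ]
remote scene 0.65 [0.661 0.449 0.   ]
straws scene 0.81 [ 0.707 -0.344  0.   ]
[0.44740856 0.28944888 0.22008332] 53.45
```

View pics/z1.png

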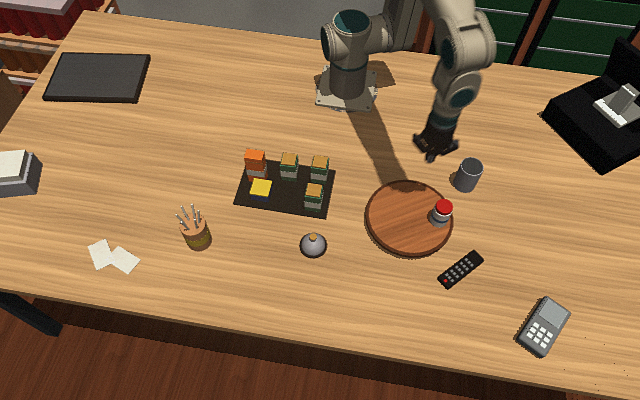

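View pics/z2.png

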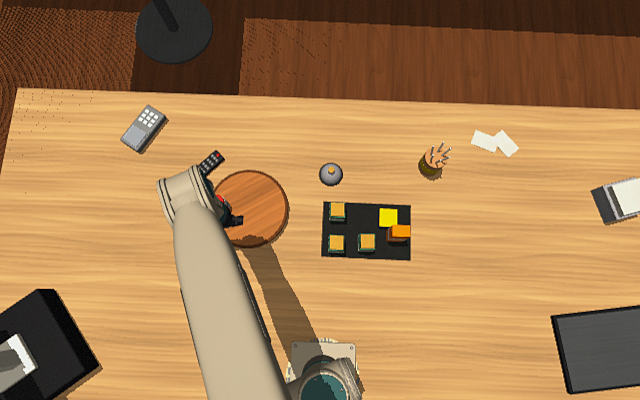

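```bash
python3 -c "
from h import *
env.close_job()"
```

```text
the job is handed in; nothing more can be done
```

The order is on the mat, the bell has been rung, and the job was handed in at about 53 s of the 210 s allowed.

- **Tins and sweets:** There were three green tea tins on the turntable. All three stand lids up on the mat, at about (0.415, -0.029), (0.522, -0.028) and (0.422, -0.126). The sweets tin is at (0.510, -0.199), lid up.
- **Orange carton:** It stands on a small end at about (0.45, -0.225). The grip was too stiff to let it swing upright. I briefly eased the grip near one end so it hung down, then straightened it against the mat before letting go. The first time I eased the grip, the carton fell from about 5 cm, landed flat on the counter, and I picked it up again.
- **Bell:** I pressed it after everything was standing and released. The fingertip reached z = 0.0538 m against a stop at 0.054 m, with 20 N on the wrist, well over the 5 N needed. Then I let it come back up.

**Last checks:** Both cameras show the three tins and the sweets tin well inside the mat. The carton's readings differ by about 9 mm in x, but it is on the mat either way. The sugar jar is still standing on the turntable, and the straws, remote and tumbler look unmoved. The networks gave two readings that did not fit: one placed the cup at the bell, the other placed the mat's centre on a tin. The pictures contradict both, so I set them aside.

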